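# Turn the rinsed tumbler mouth-down on the draining tray

## Robot

A 6-joint arm with a two-finger parallel gripper is mounted at the origin on the work surface. World frame = base frame: x ahead of the robot, y to its left, z up, the work surface at z = 0. Lengths are in m, angles in rad, forces in N, time in s.
With the tool pointing down it reaches from about 0.35 to 0.975 m from the base axis. Payload 4.9 kg.
Tool frame: the origin (TCP) lies on the centre line of the jaws, within the pads' length; the fingertips stand 14 mm ahead of it and the grasp point (between the pads) lies 5 mm behind it; x points along the fingers, z is the direction in which the jaws open and shut, and the axes are right-handed (so a half turn about x gives the same grasp; the last joint's range is limited). The gripper opens to 85 mm and grips with 20 to 120 N. Pads are 22 mm wide; open, the fingers measure 114 mm over their backs; the gripper's body (76 mm by 85 mm) begins 54 mm behind the grasp point. The pads swing forward as they close: fully open they stand 13 mm farther back than shut.
Start: joints at [1.074, 0.053, 1.613, -0, 1.476, -0.119], TCP at [0.231, 0.581, 0.222] pointing down, gripper open.
Joint ranges: [-3.01, 3.01], [-1.01, 2.22], [0.06, 2.58], [-1.02, 4.17], [0.09, 2.62], [-3.14, 3.14]. Speed limits (rad/s): [2.57, 2.57, 3.14, 3.14, 3.14, 3.14].

## Interface

Orientations are given as a rotation vector (axis times angle).
In Python, from station import ctrl gives the robot as it stands.
- The arm moves only by the tool move_arm, never from a script. Its argument "increments" is a list that holds one entry, the list of rows, each a list of 4 numbers: the shift along the tool's x, y, z in units of 25 cm (1.0 is 25 cm), then the turn about the tool's x in units of 90 degrees (1.0 is 90 degrees). A call has 1 to 20 rows; each row shifts and turns the commanded pose from where the row before left it, along the tool's axes as they then stand; what a row does not reach is not made up. A row lasts 1/12 s, in which the tool goes at most 41.7 mm and 7.16 degrees, less where a joint would pass 70% of its speed; a pose out of reach is approached as far as the arm can. A call with a number of a shift or a turn outside -1 to 1 is refused whole. A call with a gripper value outside its range is refused whole. "gripper" is the closure, from 0 (fully open) to 1 (shut), set as the call begins (left out, the last holds). The fingers move at their own pace and stop on an object; "squeeze" is the grip in N (left out, the last holds). Time passes only in rows, so rows that do not move let the fingers close. It gives the time, the measured TCP pose, the force and the opening at its end, in the units of the state.
- ctrl.get_obs(): the state, without advancing time (a new reading comes with each control period).
- ctrl.get_image(name): name is "scene" or "top" or "wrist"; returns a dict with "pixels" (420x560x3 uint8, red, green, blue), "depth" (420x560 float32, m along the optical axis (not along the pixel's ray), 0 where there is no reading), "K" (3x3 intrinsics, pixels), "k1" (the pictures are not rectified: a ray, as slopes to the right and down, at radius r is drawn at 1 + k1 r^2 times it, then the intrinsics apply), "extrinsics" (4x4, takes a point from camera to world coordinates); the wrist camera has in their place "tool_from_camera" (4x4, takes a point from camera to tool coordinates, whose origin is the TCP and whose axes are the tool frame's). Camera axes: x right, y up, looking along -z (the intrinsics and any distortion apply to the point x, -y, -z); pixel columns grow to the right and rows downward; lengths in m; the calibration is good to about 2 mm. A picture is of the moment at which its call begins: read the wrist's pose just before it.
- ctrl.finish_job(): hands the job in, once; it reports no verdict.
Trained networks look in the newest picture that a camera, given by its name, has taken for a name from the list of things; names that differ only in an ending like _2 or _b are one class to them, and where a whole thing is asked for, a point or a joint stands for the part that bears it (a point fixed in the world has none). Each returns a list of dicts, best first, with "score" (0 to 1); they miss things now and then, are a little off and sometimes report something else, mostly with a low value. They report only what shows in the picture. A call takes as long as a camera call. They do not tell look-alikes from the thing itself.
- ctrl.trace(camera, target): "region" (420x560 bool, what is visible of it) and "pixel" ([row, column] in pixels, amid what is visible of it).
The state is a dict: "t": time; "q": joint angles; "dq": joint speeds; "effort": joint torques, N m; "tool_pos": TCP position; "tool_rot": TCP orientation; "contact_force": force on the tool from outside, world axes, zero at the start; "wrist_torque": the same for the moment, N m; "opening": finger opening in m.
Only numpy, scipy, OpenCV 4.12 (cv2) and the standard library are available. Lean on these libraries where they do the work, as an engineer would, in place of code of your own. Each camera call takes 0.05 s, during which the arm holds its last target. There are 200 camera calls.

## Task

The rinsed square tumbler on the windowsill is standing mouth up. Turn it upside down and stand it, mouth down, in the empty half of the steel draining tray beside the other tumbler, its rim flat on the ribs inside the lip. It is glass: do not drop or knock it, set it down softly, and leave everything else on the sill where it is.

Things in the scene. Friction and masses are not known exactly. Their poses are not given: they have to be found in the camera images.
- tumbler: frosted glass tumbler, square and straight: 60 x 60 mm over its flat sides, 100 mm tall, walls 4 mm, base 12 mm, 240 to 375 g. Starts mouth up on the sill at any yaw; lies steadily on any flat side. Origin: centre of the outside of its base; z runs from base to mouth (mouth plane at +100 mm), x and y are square to its sides; z points up at the start, down when it stands mouth down
- tray: low steel draining tray, fixed on the sill at any yaw: 104 mm (x) by 210 mm (y) outside. Seven ribs along its y, 4 mm wide, 13 mm apart, tops 8 mm above the sill; a 3 mm lip all round, top 16 mm above the sill, inside 98 x 204 mm. Origin: centre of its underside, z up. The other tumbler stands in its +y half, the -y half is empty
- free_place (a point): centre of the empty half of the draining tray, at the height of the rib tops (8 mm above the sill), 52 mm from the tray's centre towards its -y end; axes as the tray's
- mate: second tumbler of the same shape (60 x 60 x 100 mm), loose, standing mouth down on the ribs in the +y half of the tray, about 52 mm from the tray's centre, nearly square to it. Origin: centre of its rim plane, 8 mm above the sill; z up, its closed base on top at 108 mm
- sill: the speckled grey quartz sill on which everything stands; its top is the plane z = 0; fixed
- canister: aluminium swab canister, upright cylinder of 89 mm diameter and 121 mm tall with a flat steel lever on its lid; bystander, loose. Origin: centre of its underside
- shaver_case: white plastic shaver case, 72 x 165 x 49 mm, lying flat, long along its y; bystander, loose. Origin: centre of its underside
- clipper: chrome nail clipper, 80 x 14 x 15 mm, lying flat between the tumbler and the tray, long along its x; bystander, loose. Origin: centre of its underside
- ceramic_box: blue glazed square ceramic box with its lid on, 94 x 94 x 78 mm with the knob; bystander, loose. Origin: centre of its underside
- soap_pump: amber soap bottle with a black pump, 68 mm diameter, 178 mm tall; bystander, loose. Origin: centre of its underside
- cream_jar: low round cream jar with a white screw lid, 70 mm diameter, 48 mm tall; bystander, loose. Origin: centre of its underside
Not all that is in view belongs to the job. What is shaped like the tumbler but green is not meant.

How it is judged:
By the outcome, as a careful person would: the job done as asked, in the order asked, and still so for the second after the job is handed in, with the robot touching nothing.
It also fails if it takes over 64 s, if anything falls off the work surface, if the arm or the gripper's body presses on something with over 40 N, if the wrist force passes 120 N, or if a joint passes its speed limit or range.

## Working session

There is one attempt and no reset: what is moved stays moved. The work goes in short steps, Python scripts to look and compute and a tool call to move; the robot and the scene stay as the last step left them, time stands still between calls to the robot, and variables do not carry over. Pictures are saved under pics/ and viewed, about 8 in all and at most 12, crops included, and the job is handed in when it is done.

Besides the shell and the picture viewer there is one more tool, called after ">>>" as name(argument=value, ...), one argument or row to a line, values as JSON. move_arm: Moves the arm, as the interface text tells. Shifts and turns lie within -1 to 1; 1 stands for 25 cm of shift or 90 degrees of turn. Its arguments: {"type":"object","properties":{"increments":{"type":"array","items":{"type":"array","items":{"type":"array","items":{"type":"number","minimum":-1,"maximum":1}}}},"gripper":{"type":"number"},"squeeze":{"type":"number"}},"required":["increments"]}

```bash
mkdir -p pics; ls; cat > h.py <<'E'
import numpy as np,cv2
from station import ctrl
from scipy.spatial.transform import Rotation as R
def cloud(im,T=None):
    K=im["K"];d=im["depth"];h,w=d.shape
    v,u=np.mgrid[:h,:w].astype(float)
    p=cv2.undistortPoints(np.stack([u.ravel(),v.ravel()],1)[:,None],K,np.array([im["k1"],0,0,0.]))[:,0]
    z=d.ravel();P=np.stack([p[:,0]*z,-p[:,1]*z,-z],1)
    T=im["extrinsics"] if T is None else T
    return (P@T[:3,:3].T+T[:3,3]).reshape(h,w,3)
def save(im,n): cv2.imwrite("pics/"+n,im["pixels"][:,:,::-1])
def wristT(im,o):
    T=np.eye(4);T[:3,:3]=R.from_rotvec(o["tool_rot"]).as_matrix();T[:3,3]=o["tool_pos"]
    return T@im["tool_from_camera"]
E
python3 - <<'E'
from h import *
o=ctrl.get_obs();print({k:np.round(v,3).tolist() for k,v in o.items()})
print(R.from_rotvec(o["tool_rot"]).as_matrix().round(3))
for n in["scene","top"]:
    im=ctrl.get_image(n);save(im,n+".png");C=cloud(im)
    print(n,im["K"].tolist(),im["k1"],im["extrinsics"].round(3).tolist())
    for t in["tumbler","tray","mate","clipper","canister","shaver_case","ceramic_box","soap_pump","cream_jar"]:
        for r in ctrl.trace(n,t)[:3]:
            P=C[r["region"]&(im["depth"]>0)]
            if len(P):print(t,round(r["score"],2),r["pixel"],len(P),np.median(P,0).round(3),P.min(0).round(3),P.max(0).round(3))
a=cv2.imread("pics/scene.png");b=cv2.imread("pics/top.png")
E
```

```text
pics
{'t': 0.0, 'q': [1.074, 0.053, 1.614, -0.0, 1.476, -0.119], 'dq': [0.001, -0.001, -0.0, -0.001, -0.001, -0.0], 'effort': [-0.001, -39.369, -37.017, -0.0, 0.007, -0.0], 'tool_pos': [0.23, 0.58, 0.22], 'tool_rot': [-0.928, 1.366, 0.926], 'contact_force': [0.107, -0.087, 0.331], 'wrist_torque': [0.038, 0.022, -0.032], 'opening': 0.085}
[[-0.001 -0.929  0.369]
 [-0.002  0.369  0.929]
 [-1.     0.    -0.002]]
scene [[382.4498208207104, 0.0, 279.712974087843], [0.0, 382.4498208207104, 208.3023883024179], [0.0, 0.0, 1.0]] 0.03053832245332202 [[0.886, -0.35, 0.304, 0.79], [0.464, 0.662, -0.589, -0.468], [0.004, 0.663, 0.749, 0.765], [0.0, 0.0, 0.0, 1.0]]
tumbler 0.96 [112.1, 239.0] 819 [0.212 0.379 0.069] [ 0.126  0.352 -0.002] [0.241 0.556 0.106]
tumbler 0.56 [185.8, 307.4] 1108 [0.539 0.183 0.066] [ 0.486  0.16  -0.001] [0.572 0.24  0.104]
tray 0.87 [344.8, 228.7] 4016 [ 0.549 -0.24   0.006] [ 0.437 -0.324 -0.001] [ 0.629 -0.094  0.032]
tray 0.21 [206.0, 381.3] 1894 [0.73  0.18  0.101] [0.668 0.16  0.   ] [0.783 0.291 0.126]
tray 0.16 [126.5, 306.2] 435 [0.41  0.43  0.047] [0.372 0.41
[... 1741 characters left out ...]
23  0.119]
mate 0.28 [122.4, 253.8] 939 [0.721 0.205 0.111] [ 0.683  0.163 -0.006] [0.81  0.265 0.129]
clipper 0.46 [231.7, 328.1] 114 [ 0.407 -0.002  0.012] [ 0.393 -0.041 -0.003] [0.419 0.032 0.023]
shaver_case 0.86 [170.3, 175.1] 1460 [0.608 0.448 0.048] [ 0.553  0.366 -0.008] [0.677 0.545 0.059]
ceramic_box 0.84 [120.4, 335.8] 1104 [ 0.733 -0.028  0.058] [ 0.687 -0.089 -0.006] [0.802 0.023 0.082]
soap_pump 0.74 [120.8, 385.5] 614 [ 0.714 -0.177  0.117] [ 0.691 -0.22   0.002] [ 0.758 -0.15   0.185]
soap_pump 0.55 [124.3, 252.9] 930 [0.721 0.205 0.111] [ 0.683  0.163 -0.005] [0.821 0.252 0.129]
cream_jar 0.63 [233.5, 175.4] 407 [0.406 0.444 0.047] [ 0.377  0.413 -0.005] [0.436 0.479 0.058]
```

View pics/scene.png

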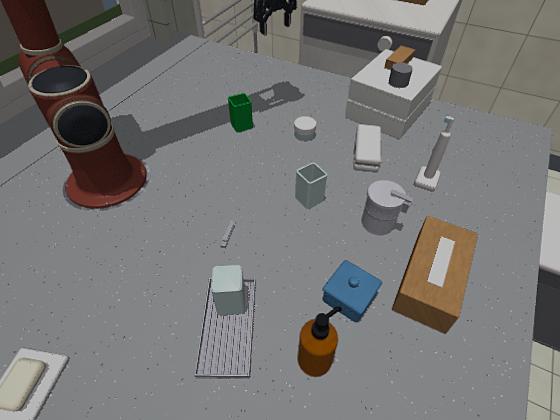

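View pics/top.png

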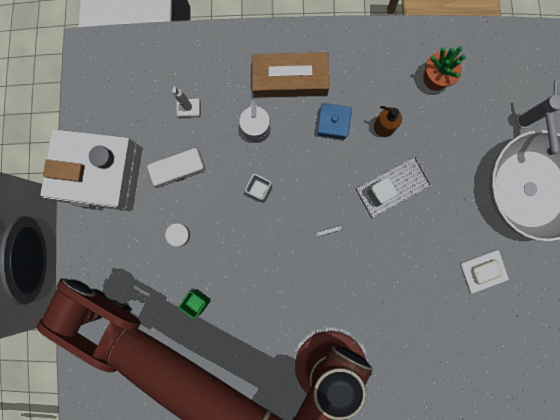

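The scene view shows the frosted tumbler at about (310,185), the green look-alike at (240,112), and the tray with its mate at (228,290) and its empty half at (225,345). The top view agrees: tumbler at (258,187), tray at (395,187).

Rows only turn about the tool's x, which points straight down, so I'll see how the arm behaves at the edge of its reach, well clear of everything.

>>> move_arm(
  increments=[
    [[-0.16,0,0,0],[-0.16,0,0,0],[-0.16,0,0,0],[-0.16,0,0,0],[-0.16,0,0,0],[-0.16,0,0,0],[-0.16,0,0,0],[-0.16,0,0,0],[-0.16,0,0,0],[-0.16,0,0,0],[-0.16,0,0,0],[-0.16,0,0,0],[-0.16,0,0,0],[-0.16,0,0,0],[-0.16,0,0,0],[-0.16,0,0,0]],
  ],
)

```text
t: 2.33
tool_pos: [0.2215, 0.5533, 0.797]
tool_rot: [-0.935, 1.387, 0.924]
contact_force: [1.7, 1.7, -3.5]
opening: 0.0852
```

```bash
cat > s.py <<'E'
from h import *
o=ctrl.get_obs();print(o["t"],o["q"],o["tool_pos"],o["opening"],np.round(o["contact_force"],1));print(R.from_rotvec(o["tool_rot"]).as_matrix().round(3))
E
python3 s.py
```

```text
2.3333 [ 1.06342565  0.48208609  0.06688708  0.00727295  2.61472199 -0.12285656] [0.22146948 0.55327865 0.79702011] 0.0852460099146441 [ 1.7  1.7 -3.5]
[[-0.014 -0.929  0.369]
 [-0.018  0.369  0.929]
 [-1.     0.006 -0.021]]
```

>>> move_arm(
  increments=[
    [[-0.16,0,0,0],[-0.16,0,0,0],[-0.16,0,0,0],[-0.16,0,0,0],[-0.16,0,0,0],[-0.16,0,0,0]],
  ],
)

```text
t: 2.83
tool_pos: [0.1867, 0.4708, 0.8804]
tool_rot: [-0.855, 1.251, 0.966]
contact_force: [-0.2, 0.1, 1.2]
opening: 0.0856
```

```bash
python3 s.py
```

```text
2.8333 [ 1.03806887  0.33770416  0.0549834   0.0284468   2.61937647 -0.12918577] [0.1866855  0.47081267 0.88041602] 0.0855820607551517 [-0.2  0.1  1.2]
[[ 0.053 -0.929  0.366]
 [ 0.118  0.369  0.922]
 [-0.992 -0.006  0.13 ]]
```

>>> move_arm(
  increments=[
    [[0,0,0.16,0],[0,0,0.16,0],[0,0,0.16,0],[0,0,0.16,0],[0,0,0.16,0],[0,0,0.16,0]],
  ],
)

```text
t: 3.33
tool_pos: [0.2195, 0.5496, 0.8032]
tool_rot: [-0.918, 1.386, 0.943]
contact_force: [0.1, 0.1, -0.4]
opening: 0.0855
```

```bash
python3 s.py
```

```text
3.3333 [ 1.0536147   0.47965795  0.05499245  0.04692715  2.61900905 -0.10007428] [0.21948451 0.54962168 0.8032075 ] 0.08553397844930184 [ 0.1  0.1 -0.4]
[[-0.027 -0.93   0.368]
 [ 0.001  0.368  0.93 ]
 [-1.     0.025 -0.009]]
```

>>> move_arm(
  increments=[
    [[0.07,-0.13,-0.03,0],[0.07,-0.13,-0.03,0],[0.07,-0.13,-0.03,0],[0.07,-0.13,-0.03,0],[0.07,-0.13,-0.03,0],[0.07,-0.13,-0.03,0],[0.07,-0.13,-0.03,0],[0.07,-0.13,-0.03,0],[0.07,-0.13,-0.03,0],[0.07,-0.13,-0.03,0],[0.07,-0.13,-0.03,0],[0.07,-0.13,-0.03,0],[0.07,-0.13,-0.03,0],[0.07,-0.13,-0.03,0],[0.07,-0.13,-0.03,0],[0.07,-0.13,-0.03,0],[0.07,-0.13,-0.03,0],[0.07,-0.13,-0.03,0],[0.07,-0.13,-0.03,0],[0.07,-0.13,-0.03,0]],
  ],
)

```text
t: 5.0
tool_pos: [0.756, 0.1737, 0.4429]
tool_rot: [-0.915, 1.384, 0.945]
contact_force: [-0.0, 0.9, 0.7]
opening: 0.0854
```

```bash
python3 s.py
```

```text
5.0 [ 0.1272767   0.41146665  0.83575967  0.00777682  1.9197274  -1.06428102] [0.75595205 0.17367383 0.44289737] 0.08540039062719297 [-0.   0.9  0.7]
[[-0.026 -0.93   0.368]
 [ 0.004  0.368  0.93 ]
 [-1.     0.026 -0.006]]
```

>>> move_arm(
  increments=[
    [[0,-0.12,0.05,0],[0,-0.12,0.05,0],[0,-0.12,0.05,0],[0,-0.12,0.05,0],[0,-0.12,0.05,0],[0,-0.12,0.05,0],[0,-0.12,0.05,0],[0,-0.12,0.05,0],[0,-0.12,0.05,0],[0,-0.12,0.05,0]],
  ],
)

```text
t: 5.83
tool_pos: [0.953, 0.1593, 0.3805]
tool_rot: [-0.933, 1.3, 0.903]
contact_force: [-0.1, -0.4, -0.0]
opening: 0.0852
```

```bash
python3 s.py
```

```text
5.8333 [ 0.08432129  1.01793659  0.05502394  0.01641954  2.00441414 -1.10214321] [0.95295456 0.15933414 0.38049853] 0.08522160362441628 [-0.1 -0.4 -0. ]
[[ 0.063 -0.928  0.367]
 [ 0.02   0.369  0.929]
 [-0.998 -0.051  0.042]]
```

>>> move_arm(
  increments=[
    [[-0.08,-0.12,0.05,0],[-0.08,-0.12,0.05,0],[-0.08,-0.12,0.05,0],[-0.08,-0.12,0.05,0],[-0.08,-0.12,0.05,0],[-0.08,-0.12,0.05,0],[-0.08,-0.12,0.05,0],[-0.08,-0.12,0.05,0],[-0.08,-0.12,0.05,0],[-0.08,-0.12,0.05,0]],
  ],
)

```text
t: 6.67
tool_pos: [0.9705, 0.1193, 0.4906]
tool_rot: [-0.978, 1.095, 0.792]
contact_force: [-0.8, -0.2, 0.3]
opening: 0.0857
```

```bash
python3 s.py
```

```text
6.6667 [ 0.03422609  0.91042504  0.05511162  0.04324244  1.89058602 -1.13873563] [0.97053998 0.1193492  0.49059215] 0.0857085997810386 [-0.8 -0.2  0.3]
[[ 0.28  -0.895  0.348]
 [ 0.051  0.376  0.925]
 [-0.959 -0.241  0.15 ]]
```

>>> move_arm(
  increments=[
    [[-0.05,-0.14,0.055,0],[-0.05,-0.14,0.055,0],[-0.05,-0.14,0.055,0],[-0.05,-0.14,0.055,0],[-0.05,-0.14,0.055,0],[-0.03,-0.14,0.055,0],[-0.03,-0.14,0.055,0],[-0.03,-0.14,0.055,0],[-0.03,-0.14,0.055,0],[-0.03,-0.14,0.055,0]],
  ],
)

```text
t: 7.5
tool_pos: [1.0134, 0.0824, 0.5524]
tool_rot: [-1.018, 0.887, 0.669]
contact_force: [0.1, 0.8, 0.3]
opening: 0.0854
```

```bash
python3 s.py
```

```text
7.5 [-0.01410898  0.8691448   0.05639322  0.0786836   1.7021378  -1.17288266] [1.01340421 0.08244661 0.5524364 ] 0.08544729484621157 [0.1 0.8 0.3]
[[ 0.491 -0.815  0.307]
 [ 0.071  0.388  0.919]
 [-0.868 -0.429  0.249]]
```

```bash
cat > kin.py <<'E'
import numpy as np
from scipy.optimize import least_squares
from scipy.spatial.transform import Rotation as R
D=[([1.074,.053,1.614,0,1.476,-.119],[.2305,.5805,.2205]),
([1.06342565,.48208609,.06688708,.00727295,2.61472199,-.12285656],[.22146948,.55327865,.79702011]),
([1.03806887,.33770416,.0549834,.0284468,2.61937647,-.12918577],[.1866855,.47081267,.88041602]),
([1.0536147,.47965795,.05499245,.04692715,2.61900905,-.10007428],[.21948451,.54962168,.8032075]),
([.1272767,.41146665,.83575967,.00777682,1.9197274,-1.06428102],[.75595205,.17367383,.44289737]),
([.08432129,1.01793659,.05502394,.01641954,2.00441414,-1.10214321],[.95295456,.15933414,.38049853]),
([.03422609,.91042504,.05511162,.04324244,1.89058602,-1.13873563],[.97053998,.1193492,.49059215]),
([-.01410898,.8691448,.05639322,.0786836,1.7021378,-1.17288266],[1.01340421,.08244661,.5524364])]
def fk(q,p):
    a1,d1,L1,e,L2,Lt,yo=p
    Rz=lambda a:R.from_euler('z',a).as_matrix();Ry=lambda a:R.from_euler('y',a).as_matrix()
    A=Rz(q[0])@Ry(q[1]);P=Rz(q[0])@np.array([a1,yo,d1])+A@np.array([0,0,L1])
    A=A@Ry(q[2]);P=P+A@np.array([e,0,L2]);W=P
    A=A@Rz(q[3])@Ry(q[4])@Rz(q[5]);return P+A@np.array([0,0,Lt]),A,W
P0=[0,.4,.45,0,.45,.25,0]
sol=least_squares(lambda p:np.concatenate([fk(q,p)[0]-np.array(x) for q,x in D]+[1e-4*(p-np.array(P0))]),P0)
p=sol.x
if __name__=="__main__":
    print(p.round(4),np.abs(sol.fun[:-7]).max());print(fk(D[-1][0],p)[1].round(3))
E
python3 kin.py
cat > m.py <<'E'
from h import *
im=ctrl.get_image("top");save(im,"top2.png");C=cloud(im)
im2=ctrl.get_image("scene");C2=cloud(im2)
for n,I,CC in(("top",im,C),("scene",im2,C2)):
  for t,lo,hi in(("tumbler",.085,.115),("mate",.095,.12),("tray",-.01,.03),("clipper",.004,.03)):
    r=[x for x in ctrl.trace(n,t)]
    for x in r[:2]:
        m=x["region"]&(I["depth"]>0);Q=CC[m];Q=Q[(Q[:,2]>lo)&(Q[:,2]<hi)]
        if len(Q)<15:continue
        b=cv2.minAreaRect((Q[:,:2]*1000).astype(np.float32))
        print(n,t,round(x["score"],2),len(Q),np.round(b[0],1),np.round(b[1],1),round(b[2],1),np.median(Q[:,2]).round(3))
E
python3 m.py
```

```text
[-0.      0.2381  0.4262  0.0957  0.6101  0.2893  0.0742] 0.00012781728186531116
[[-0.307 -0.815  0.491]
 [-0.919  0.388  0.071]
 [-0.249 -0.429 -0.868]]
top tumbler 0.82 104 [534.6 199.5] [58.1 59.1] 62.8 0.098
top tumbler 0.63 144 [203.5 394.1] [60.8 60.1] 53.6 0.097
top mate 0.67 439 [ 515.6 -162.2] [60.1 62.6] 31.0 0.107
top tray 0.97 1904 [ 538.6 -211.8] [110.4 220.1] 27.0 0.005
scene tumbler 0.86 323 [533.9 197.6] [59.9 62.6] 62.4 0.095
scene tumbler 0.86 250 [201.6 393.4] [61.4 67.2] 51.5 0.096
scene mate 0.95 869 [ 513.9 -162.6] [59.3 61.6] 32.2 0.109
scene tray 0.8 3942 [ 534.  -208.1] [108.2 212.4] 27.4 0.006
scene clipper 0.47 158 [406.9  -8.6] [13.5 77.4] 13.4 0.014
```

```bash
python3 -c "
from h import *
im=ctrl.get_image('scene');save(im,'sc2.png')
im=ctrl.get_image('wrist');save(im,'w2.png');print(im['tool_from_camera'].round(3))"
```

```text
[[-0.001  0.308 -0.951 -0.152]
 [-0.002  0.951  0.308  0.079]
 [ 1.     0.002 -0.001 -0.   ]
 [ 0.     0.     0.     1.   ]]
```

View pics/sc2.png

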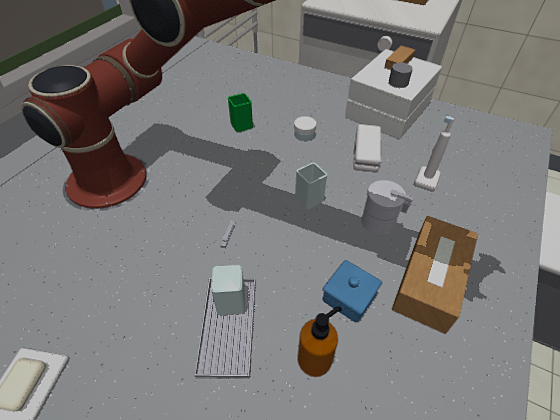

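The arm now shows at the top left, and the tumbler at (310,185) is untouched. Pulling past the reach limit tilts the tool, so I can bring it nearly horizontal and flip the tumbler with a roll about the tool's x. I'll fit a small emulator of the row behaviour so I can plan those tilts.

```bash
cat > emu.py <<'E'
from kin import *
LO=np.array([-3.01,-1.01,.055,-1.02,.09,-3.14]);HI=np.array([3.01,2.22,2.58,4.17,2.619,3.14])
VM=np.array([2.57,2.57,3.14,3.14,3.14,3.14])*.7/12
M=np.array([[0,0,-1],[0,1,0],[1,0,0.]])
def pose(q):
    P,A,W=fk(q,p);return P,np.stack([A[:,2],A[:,1],-A[:,0]],1),W   # tool axes x,y,z in columns
def ik(q0,Pt,Rt,ell=.25,lim=True,reg=1e-3):
    lo,hi=(np.maximum(LO,q0-VM),np.minimum(HI,q0+VM)) if lim else (LO,HI)
    def f(q):
        P,A,_=pose(q);return np.concatenate([P-Pt,ell*R.from_matrix(A.T@Rt).as_rotvec(),reg*(q-q0)])
    return least_squares(f,np.clip(q0,lo+1e-7,hi-1e-7),bounds=(lo,hi)).x
def run(q,rows,ell=.25,log=False):
    q=np.array(q,float)
    for r in rows:
        P,A,_=pose(q);s=.25*np.array(r[:3]);n=np.linalg.norm(s);s=s*min(1,.0417/n) if n else s
        a=np.clip(r[3]*np.pi/2,-.125,.125)
        q=ik(q,P+A@s,A@R.from_rotvec([a,0,0]).as_matrix(),ell)
        if log:print(q.round(2),P.round(3))
    return q
def tilt(q):
    P,A,W=pose(q);x=A[:,0];return dict(P=P.round(3),W=W.round(3),beta=np.degrees(np.arcsin(-x[2])).round(1),psi=np.degrees(np.arctan2(x[1],x[0])).round(1),zt=A[:,2].round(3),q=np.round(q,3))
E
cat > t.py <<'E'
from emu import *
for ell in(.05,.1,.2,.4):
    for a,b,rows in((4,5,[[0,-.12,.05,0]]*10),(5,6,[[-.08,-.12,.05,0]]*10),(6,7,[[-.05,-.14,.055,0]]*5+[[-.03,-.14,.055,0]]*5)):
        q=run(D[a][0],rows,ell);print(ell,b,q.round(3),'meas',np.round(D[b][0],3))
# feasibility of the pick
psi=np.radians(62.7)
for be in(8,12,16):
  b=np.radians(be);x=np.array([np.cos(b)*np.cos(psi),np.cos(b)*np.sin(psi),-np.sin(b)])
  for sg in(1,-1):
    z=sg*np.array([-np.sin(psi),np.cos(psi),0]);A=np.stack([x,np.cross(z,x),z],1)
    P=np.array([.5343,.1985,.043 if be else 0])+.005*x
    best=min((ik(np.array(s),P,A,lim=False,reg=1e-5) for s in([-.3,.3,2,1.5,1,0],[-.3,.3,2,1.5,1,1.5],[-.3,.3,2,2,1,-1.5],[-.3,.3,2,2,1,3])),key=lambda q:np.linalg.norm(pose(q)[0]-P)+np.abs(pose(q)[1]-A).sum())
    print(be,sg,np.linalg.norm(pose(best)[0]-P).round(4),np.abs(pose(best)[1]-A).sum().round(3),tilt(best))
E
python3 t.py
python3 - <<'E'
from h import *
im=ctrl.get_image("top");C=cloud(im)
for u,v in[(500,190),(497,160),(530,188),(515,235),(486,270),(470,270),(500,120)]:print((u,v),C[v,u].round(3))
E
```

```text
0.05 5 [ 0.079  0.964  0.055  0.062  1.537 -1.095] meas [ 0.084  1.018  0.055  0.016  2.004 -1.102]
0.05 6 [ 0.026  0.835  0.055  0.12   1.156 -1.139] meas [ 0.034  0.91   0.055  0.043  1.891 -1.139]
0.05 7 [-0.019  0.825  0.055  0.173  0.794 -1.199] meas [-0.014  0.869  0.056  0.079  1.702 -1.173]
0.1 5 [ 0.079  0.967  0.055  0.058  1.587 -1.095] meas [ 0.084  1.018  0.055  0.016  2.004 -1.102]
0.1 6 [ 0.026  0.835  0.055  0.114  1.221 -1.137] meas [ 0.034  0.91   0.055  0.043  1.891 -1.139]
0.1 7 [-0.02   0.817  0.055  0.16   0.9   -1.19 ] meas [-0.014  0.869  0.056  0.079  1.702 -1.173]
0.2 5 [ 0.08   0.979  0.055  0.045  1.721 -1.096] meas [ 0.084  1.018  0.055  0.016  2.004 -1.102]
0.2 6 [ 0.027  0.842  0.055  0.096  1.406 -1.133] meas [ 0.034  0.91   0.055  0.043  1.891 -1.139]
0.2 7 [-0.021  0.812  0.055  0.134  1.15  -1.177] meas [-0.014  0.869  0.056  0.079  1.702 -1.173]
0.4 5 [ 0.081  1.004  0.055  0.026  1.913 -1.101] meas [ 0.084  1.018  0.055  0.016  2.004 -1.102]
0.4 6 [ 0.032  0.88   0.055  0.063  1.722 -1.134] meas [ 0.034  0.91   0.055  0.043  1.891 -1.139]
0.4 7 [-
[... 1061 characters left out ...]
': array([0.537, 0.203, 0.042]), 'W': array([ 0.409, -0.044,  0.121]), 'beta': np.float64(16.0), 'psi': np.float64(62.7), 'zt': array([-0.889,  0.459, -0.   ]), 'q': array([-0.289,  0.219,  2.237,  1.533,  1.238,  2.289])}
16 -1 0.0 0.0 {'P': array([0.537, 0.203, 0.042]), 'W': array([ 0.409, -0.044,  0.121]), 'beta': np.float64(16.0), 'psi': np.float64(62.7), 'zt': array([ 0.889, -0.459, -0.   ]), 'q': array([-0.289,  0.219,  2.237,  1.533,  1.238, -0.852])}
(500, 190) [ 0.519 -0.542  0.014]
(497, 160) [ 0.595 -0.496  0.115]
(530, 188) [ 0.523 -0.639  0.018]
(515, 235) [ 0.379 -0.589 -0.003]
(486, 270) [ 0.276 -0.474  0.039]
(470, 270) [ 0.277 -0.434  0.009]
(500, 120) [ 0.745 -0.567 -0.005]
```

```bash
cat > t2.py <<'E'
from emu import *
for ell in(.6,.8,1.0,1.3):
    for a,b,rows in((1,2,[[-.16,0,0,0]]*6),(5,6,[[-.08,-.12,.05,0]]*10),(6,7,[[-.05,-.14,.055,0]]*5+[[-.03,-.14,.055,0]]*5)):
        q=run(D[a][0],rows,ell);print(ell,b,q.round(3),'meas',np.round(D[b][0],3))
E
time python3 t2.py
```

```text
0.6 2 [ 1.037  0.349  0.064  0.029  2.619 -0.129] meas [ 1.038  0.338  0.055  0.028  2.619 -0.129]
0.6 6 [ 0.034  0.911  0.055  0.045  1.88  -1.138] meas [ 0.034  0.91   0.055  0.043  1.891 -1.139]
0.6 7 [-0.015  0.864  0.055  0.08   1.69  -1.173] meas [-0.014  0.869  0.056  0.079  1.702 -1.173]
0.8 2 [ 1.04   0.328  0.132  0.019  2.619 -0.135] meas [ 1.038  0.338  0.055  0.028  2.619 -0.129]
0.8 6 [ 0.036  0.929  0.055  0.035  1.953 -1.141] meas [ 0.034  0.91   0.055  0.043  1.891 -1.139]
0.8 7 [-0.013  0.88   0.055  0.071  1.771 -1.174] meas [-0.014  0.869  0.056  0.079  1.702 -1.173]
1.0 2 [ 1.041  0.317  0.17   0.015  2.619 -0.138] meas [ 1.038  0.338  0.055  0.028  2.619 -0.129]
1.0 6 [ 0.037  0.939  0.055  0.03   1.99  -1.142] meas [ 0.034  0.91   0.055  0.043  1.891 -1.139]
1.0 7 [-0.012  0.889  0.055  0.066  1.813 -1.175] meas [-0.014  0.869  0.056  0.079  1.702 -1.173]
1.3 2 [ 1.042  0.308  0.2    0.011  2.619 -0.14 ] meas [ 1.038  0.338  0.055  0.028  2.619 -0.129]
1.3 6 [ 0.037  0.947  0.055  0.026  2.019 -1.143] meas [ 0.034  0.91   0.055  0.043  1.891 -1.139]
1.3 7 [-0.011  0.896  0.055  0.063  1.845 -1.176] meas [-0.014  0.869  0.056  0.079  1.702 -1.173]
real	0m4.295s
user	0m4.248s
sys	0m0.146s
```

```bash
cat > plan.py <<'E'
from emu import *
from scipy.optimize import differential_evolution as DE
import sys
psi,b=np.radians(62.7),np.radians(14)
G=np.array([np.cos(b)*np.cos(psi),np.cos(b)*np.sin(psi),-np.sin(b)])
q0=np.array(D[-1][0]);n=[14,14,14]
def rows(v):
    return [[*u,0] for k,u in zip(n,v.reshape(-1,3)) for _ in range(k)]
def cost(v,full=False):
    q=q0.copy();pen=0
    for r in rows(np.round(v,2)):
        q=run(q,[r],.6);P=pose(q)[0];pen+=max(0,.35-P[2])*5+max(0,P[1]-.95)*5
    x=pose(q)[1][:,0]
    c=np.degrees(np.arccos(np.clip(x@G,-1,1)))+pen
    return (c,q) if full else c
if __name__=="__main__":
    r=DE(cost,[(-.16,.16)]*9,maxiter=25,popsize=4,seed=1,workers=-1,updating='deferred',polish=False,callback=lambda x,convergence:cost(x)<1)
    v=np.round(r.x,2);c,q=cost(v,True);print(c,v.reshape(-1,3));print(tilt(q))
E
time timeout 500 python3 plan.py; nproc
```

```text
27.326004675307715 [[-0.07  0.1   0.13]
 [-0.05  0.05  0.15]
 [-0.04 -0.    0.16]]
{'P': array([0.304, 0.912, 0.814]), 'W': array([0.098, 0.757, 0.946]), 'beta': np.float64(27.1), 'psi': np.float64(37.0), 'zt': array([-0.109,  0.724,  0.681]), 'q': array([ 1.344,  0.696,  0.055, -0.616,  1.439, -0.241])}
4
real	4m27.449s
user	15m11.031s
sys	0m0.376s
```

```bash
cat > greedy.py <<'E'
from emu import *
from multiprocessing import Pool
def G(psi,be):
    a,b=np.radians([psi,be]);return np.array([np.cos(b)*np.cos(a),np.cos(b)*np.sin(a),-np.sin(b)])
i=np.arange(60);ph=np.arccos(1-2*(i+.5)/60);th=np.pi*(1+5**.5)*i
DIR=np.stack([np.cos(th)*np.sin(ph),np.sin(th)*np.sin(ph),np.cos(ph)],1)
def ev(a):
    q,u,n,g=a;q2=run(q,[[*u,0]]*n,.6);P,A,_=pose(q2)
    return np.degrees(np.arccos(np.clip(A[:,0]@g,-1,1)))+300*max(0,.35-P[2])+200*max(0,P[1]-.97),q2
def greedy(q,g,blocks,zmin=.35):
    with Pool(4) as pl:
        for n in blocks:
            us=np.round(DIR*.16,2);res=pl.map(ev,[(q,u,n,g) for u in us])
            k=int(np.argmin([r[0] for r in res]))
            us=np.round(.16*np.array([d/np.linalg.norm(d) for d in us[k]/.16+.3*DIR[::3]]),2);u0=DIR[k]*.16
            r2=pl.map(ev,[(q,u,n,g) for u in us]);k2=int(np.argmin([r[0] for r in r2]))
            c,u,q=(r2[k2][0],us[k2],r2[k2][1]) if r2[k2][0]<res[k][0] else (res[k][0],np.round(u0,2),res[k][1])
            t=tilt(q);print(n,u,round(c,1),t['P'],t['beta'],t['psi'],t['q'],flush=True)
    return q
E
cat > g1.py <<'E'
from greedy import *
q=run(D[-1][0],[[-.07,.10,.13,0]]*14+[[-.05,.05,.15,0]]*14,.6);print(tilt(q))
greedy(q,G(62.7,14),[12,10,10,8])
E
time python3 g1.py
```

```text
{'P': array([0.467, 0.84 , 0.695]), 'W': array([0.276, 0.758, 0.896]), 'beta': np.float64(44.1), 'psi': np.float64(23.3), 'zt': array([0.132, 0.868, 0.479]), 'q': array([ 1.129,  0.76 ,  0.055, -0.498,  1.656, -0.336])}
12 [ 0.03 -0.01  0.16] 29.5 [0.466 0.956 0.697] 29.1 35.3 [ 1.174  0.831  0.055 -0.501  1.301 -0.275]
10 [ 0.01 -0.04  0.16] 19.6 [0.415 0.953 0.827] 16.8 42.5 [ 1.209  0.741  0.055 -0.491  1.149 -0.305]
10 [-0.05  0.04  0.15] 15.7 [0.136 0.952 0.926] 8.3 47.8 [ 1.546  0.667  0.055 -0.776  1.174 -0.158]
8 [-0.13  0.1  -0.02] 10.1 [-0.122  0.85   0.843] 13.7 52.3 [ 1.901  0.317  0.648 -1.02   1.262  0.175]
real	0m20.977s
user	1m8.515s
sys	0m0.233s
```

```bash
sed -i 's/P\[1\]-.97/P[1]-1.15/' greedy.py; cat > g1.py <<'E'
from greedy import *
q=run(D[-1][0],[[-.07,.10,.13,0]]*14+[[-.05,.10,.14,0]]*12,.6);print(tilt(q))
greedy(q,G(62.7,14),[10,10,10,6,6])
E
time python3 g1.py
```

```text
{'P': array([0.442, 0.851, 0.646]), 'W': array([0.264, 0.787, 0.865]), 'beta': np.float64(49.4), 'psi': np.float64(19.7), 'zt': array([0.192, 0.89 , 0.413]), 'q': array([ 1.158,  0.797,  0.055, -0.5  ,  1.734, -0.296])}
10 [-0.02 -0.01  0.16] 36.0 [0.402 0.92  0.697] 37.3 31.9 [ 1.227  0.789  0.055 -0.518  1.509 -0.253]
10 [0.03 0.   0.16] 23.0 [0.372 1.    0.724] 24.9 41.1 [ 1.276  0.821  0.055 -0.532  1.243 -0.209]
10 [0.08 0.03 0.14] 13.4 [0.324 1.097 0.699] 13.6 48.9 [ 1.332  0.911  0.055 -0.579  0.957 -0.127]
6 [0.06 0.08 0.13] 10.9 [0.215 1.148 0.682] 8.4 53.2 [ 1.443  0.959  0.055 -0.7    0.858 -0.009]
6 [-0.08  0.12 -0.08] 8.0 [0.07  1.105 0.53 ] 12.6 54.6 [ 1.593  0.653  0.734 -1.02   0.753  0.443]
real	0m18.799s
user	1m4.467s
sys	0m0.143s
```

>>> move_arm(
  increments=[
    [[-0.07,0.1,0.13,0],[-0.07,0.1,0.13,0],[-0.07,0.1,0.13,0],[-0.07,0.1,0.13,0],[-0.07,0.1,0.13,0],[-0.07,0.1,0.13,0],[-0.07,0.1,0.13,0],[-0.07,0.1,0.13,0],[-0.07,0.1,0.13,0],[-0.07,0.1,0.13,0],[-0.07,0.1,0.13,0],[-0.07,0.1,0.13,0],[-0.07,0.1,0.13,0],[-0.07,0.1,0.13,0]],
  ],
)

```text
t: 9.32
tool_pos: [0.7252, 0.5586, 0.6786]
tool_rot: [-1.014, 0.843, 0.663]
contact_force: [1.0, -0.0, -0.1]
opening: 0.0854
```

```bash
python3 s.py; python3 -c "
from emu import *
print(tilt(run(D[-1][0],[[-.07,.10,.13,0]]*14,.6)))"
```

```text
9.3167 [ 0.65231852  0.72404627  0.05571399 -0.25601403  1.84649865 -0.67695683] [0.72518988 0.55864727 0.67856718] 0.08539146686706467 [ 1.  -0.  -0.1]
[[ 0.522 -0.802  0.289]
 [ 0.092  0.39   0.916]
 [-0.848 -0.451  0.277]]
{'P': array([0.727, 0.558, 0.679]), 'W': array([0.576, 0.531, 0.924]), 'beta': np.float64(57.8), 'psi': np.float64(10.0), 'zt': array([0.289, 0.916, 0.279]), 'q': array([ 0.65 ,  0.725,  0.055, -0.256,  1.843, -0.679])}
```

```bash
cat > g2.py <<'E'
from greedy import *
q0=[ 0.65231852,0.72404627,0.05571399,-0.25601403,1.84649865,-0.67695683]
A=pose(q0)[1]
for w,n in(((-.93,.35,.1),16),((-.8,.6,.1),16)):
    u=np.round(A.T@np.array(w)*.16,2);q=run(q0,[[*u,0]]*n,.6);print('sweep',u,n,tilt(q))
    greedy(q,G(62.7,14),[10,10,10,6])
E
python3 g2.py
```

```text
sweep [-0.09  0.13  0.01] 16 {'P': array([0.132, 0.751, 0.745]), 'W': array([-0.021,  0.72 ,  0.989]), 'beta': np.float64(57.5), 'psi': np.float64(11.2), 'zt': array([0.282, 0.915, 0.289]), 'q': array([ 1.496,  0.637,  0.055, -0.673,  2.163, -0.167])}
10 [-0.06 -0.03  0.15] 44.2 [0.189 0.793 0.793] 47.6 28.1 [ 1.441  0.612  0.055 -0.622  1.915 -0.202]
10 [-0.02 -0.02  0.16] 29.9 [0.217 0.856 0.835] 35.2 39.3 [ 1.418  0.619  0.055 -0.579  1.642 -0.204]
10 [0.01 0.03 0.16] 16.4 [0.14  0.949 0.846] 22.7 48.0 [ 1.523  0.68   0.055 -0.638  1.376 -0.115]
6 [0.01 0.03 0.16] 9.7 [0.076 0.971 0.878] 15.4 52.8 [ 1.595  0.684  0.055 -0.686  1.254 -0.076]
sweep [-0.07  0.13  0.06] 16 {'P': array([0.202, 0.856, 0.662]), 'W': array([0.039, 0.806, 0.896]), 'beta': np.float64(54.0), 'psi': np.float64(17.1), 'zt': array([0.237, 0.904, 0.357]), 'q': array([ 1.43 ,  0.76 ,  0.055, -0.61 ,  1.954, -0.128])}
10 [-0.03  0.    0.16] 38.8 [0.212 0.926 0.69 ] 43.5 33.2 [ 1.434  0.768  0.055 -0.584  1.69  -0.114]
10 [0.01 0.03 0.16] 24.1 [0.169 1.017 0.696] 31.7 44.8 [ 1.49   0.819  0.055 -0.595  1.413 -0.051]
10 [0.01 0.03 0.16] 10.2 [0.08  1.049 0.763] 20.0 54.0 [ 1.577  0.801  0.055 -0.636  1.215 -0.012]
6 [0.06 0.08 0.13] 3.6 [0.004 1.102 0.737] 13.7 59.0 [ 1.648  0.869  0.055 -0.702  1.059  0.074]
```

>>> move_arm(
  increments=[
    [[-0.07,0.13,0.06,0],[-0.07,0.13,0.06,0],[-0.07,0.13,0.06,0],[-0.07,0.13,0.06,0],[-0.07,0.13,0.06,0],[-0.07,0.13,0.06,0],[-0.07,0.13,0.06,0],[-0.07,0.13,0.06,0],[-0.07,0.13,0.06,0],[-0.07,0.13,0.06,0],[-0.07,0.13,0.06,0],[-0.07,0.13,0.06,0],[-0.07,0.13,0.06,0],[-0.07,0.13,0.06,0],[-0.07,0.13,0.06,0],[-0.07,0.13,0.06,0]],
  ],
)

```text
t: 10.65
tool_pos: [0.2019, 0.8547, 0.6595]
tool_rot: [-0.983, 0.757, 0.69]
contact_force: [0.6, -0.0, -0.5]
opening: 0.0853
```

>>> move_arm(
  increments=[
    [[-0.03,0,0.16,0],[-0.03,0,0.16,0],[-0.03,0,0.16,0],[-0.03,0,0.16,0],[-0.03,0,0.16,0],[-0.03,0,0.16,0],[-0.03,0,0.16,0],[-0.03,0,0.16,0],[-0.03,0,0.16,0],[-0.03,0,0.16,0],[0.01,0.03,0.16,0],[0.01,0.03,0.16,0],[0.01,0.03,0.16,0],[0.01,0.03,0.16,0],[0.01,0.03,0.16,0]],
  ],
)

```text
t: 11.9
tool_pos: [0.2044, 0.9772, 0.6696]
tool_rot: [-0.828, 0.435, 0.837]
contact_force: [0.1, -0.1, 0.0]
opening: 0.0853
```

```bash
cat > g3.py <<'E'
from greedy import *
from station import ctrl
q=np.array(ctrl.get_obs()["q"]);print(ctrl.get_obs()["t"],tilt(q))
greedy(q,G(62.7,14),[9,8,6])
E
python3 g3.py
```

```text
11.9 {'P': array([0.204, 0.977, 0.67 ]), 'W': array([0.028, 0.839, 0.853]), 'beta': np.float64(39.3), 'psi': np.float64(38.0), 'zt': array([0.026, 0.787, 0.617]), 'q': array([ 1.449,  0.812,  0.056, -0.58 ,  1.562, -0.078])}
9 [0.01 0.03 0.16] 20.1 [0.15  1.039 0.699] 28.6 47.7 [ 1.508  0.831  0.055 -0.599  1.34  -0.033]
8 [0.05 0.03 0.15] 9.1 [0.117 1.09  0.717] 19.3 54.9 [ 1.531  0.86   0.055 -0.602  1.129 -0.007]
6 [0.06 0.08 0.13] 3.0 [0.031 1.134 0.7  ] 13.1 59.7 [ 1.612  0.913  0.055 -0.677  0.992  0.08 ]
```

>>> move_arm(
  increments=[
    [[0.01,0.03,0.16,0],[0.01,0.03,0.16,0],[0.01,0.03,0.16,0],[0.01,0.03,0.16,0],[0.01,0.03,0.16,0],[0.01,0.03,0.16,0],[0.01,0.03,0.16,0],[0.01,0.03,0.16,0],[0.01,0.03,0.16,0],[0.05,0.03,0.15,0],[0.05,0.03,0.15,0],[0.05,0.03,0.15,0],[0.05,0.03,0.15,0],[0.05,0.03,0.15,0],[0.05,0.03,0.15,0],[0.05,0.03,0.15,0],[0.05,0.03,0.15,0]],
  ],
)

```text
t: 13.32
tool_pos: [0.121, 1.0875, 0.7087]
tool_rot: [-0.634, 0.089, 1.002]
contact_force: [0.8, 0.4, 0.1]
opening: 0.0855
```

```bash
sed -i 's/\[9,8,6\]/[6,4]/' g3.py; python3 g3.py
```

```text
13.3167 {'P': array([0.121, 1.088, 0.709]), 'W': array([-0.038,  0.868,  0.81 ]), 'beta': np.float64(20.6), 'psi': np.float64(54.0), 'zt': array([-0.213,  0.534,  0.818]), 'q': array([ 1.529,  0.862,  0.056, -0.603,  1.153, -0.006])}
6 [0.08 0.03 0.14] 3.7 [0.104 1.125 0.716] 13.8 58.9 [ 1.533  0.891  0.055 -0.597  0.988  0.006]
4 [-0.02  0.15  0.06] 2.9 [-0.039  1.14   0.678] 12.2 60.3 [ 1.687  0.942  0.055 -0.764  0.992  0.159]
```

>>> move_arm(
  increments=[
    [[0.06,0.08,0.13,0],[0.06,0.08,0.13,0],[0.06,0.08,0.13,0],[0.06,0.08,0.13,0],[0.06,0.08,0.13,0],[0.06,0.08,0.13,0],[0.06,0.08,0.13,0]],
  ],
)

```text
t: 13.9
tool_pos: [0.0228, 1.1371, 0.6849]
tool_rot: [-0.561, -0.031, 1.07]
contact_force: [0.9, 0.8, -1.3]
opening: 0.0855
```

```bash
cat > w.py <<'E'
from emu import *
from station import ctrl
def state():
    o=ctrl.get_obs();return o,np.array(o["q"]),np.array(o["tool_pos"]),R.from_rotvec(o["tool_rot"]).as_matrix()
def roll_to(A,z):   # turn about x bringing tool z to z
    return np.degrees(np.arctan2(-(A[:,1]@z),A[:,2]@z))
E
cat > g4.py <<'E'
from w import *
o,q,P,A=state();print(o["t"],tilt(q))
x=A[:,0];psi=np.arctan2(x[1],x[0]);zt=np.array([np.sin(psi),-np.cos(psi),0])
print('roll needed',roll_to(A,zt),'alt',roll_to(A,-zt))
pick=np.array([.5343,.1985,.035])+.005*x;pre=pick-.13*x
print('pick',pick.round(3),'pre',pre.round(3))
rl=roll_to(A,zt)
ways=[(np.array([.35,.3,.55]),24,rl),(np.array([pre[0],pre[1],.35]),12,0),(pre,10,0)]
for w,n,rr in ways:
    P,A,_=pose(q);u=np.round(A.T@(w-P)/.25/n,2)
    # shift is in rolling frame: do roll in own rows when rr
    k=int(np.ceil(abs(rr)/7.2)) if rr else 0
    if k: q=run(q,[[0,0,0,round(rr/90/k,3)]]*k,.6);print('roll',k,round(rr/90/k,3));P,A,_=pose(q);u=np.round(A.T@(w-P)/.25/n,3)
    qs=[];
    for _ in range(n):q=run(q,[[*u,0]],.6);qs.append(q)
    print(n,u,'goal',w.round(3),tilt(q))
E
python3 g4.py
```

```text
13.9 {'P': array([0.023, 1.137, 0.685]), 'W': array([-0.12 ,  0.895,  0.755]), 'beta': np.float64(14.0), 'psi': np.float64(59.4), 'zt': array([-0.289,  0.419,  0.861]), 'q': array([ 1.622,  0.925,  0.056, -0.689,  1.003,  0.095])}
roll needed 117.53169462654891 alt -62.468305373451095
pick [0.537 0.203 0.034] pre [0.473 0.094 0.065]
roll 17 0.077
24 [-0.084 -0.044  0.118] goal [0.35 0.3  0.55] {'P': array([0.357, 0.342, 0.582]), 'W': array([0.213, 0.103, 0.66 ]), 'beta': np.float64(15.6), 'psi': np.float64(59.0), 'zt': array([ 0.857, -0.516, -0.003]), 'q': array([ 0.131, -1.01 ,  2.103,  0.971,  1.15 ,  0.709])}
12 [-0.03 -0.09  0.08] goal [0.473 0.094 0.35 ] {'P': array([0.485, 0.083, 0.348]), 'W': array([ 0.342, -0.156,  0.426]), 'beta': np.float64(15.8), 'psi': np.float64(59.2), 'zt': array([ 0.858, -0.514, -0.004]), 'q': array([-0.626, -0.552,  2.255,  1.286,  1.618, -0.146])}
10 [ 0.03 -0.11 -0.01] goal [0.473 0.094 0.065] {'P': array([0.461, 0.095, 0.063]), 'W': array([ 0.319, -0.144,  0.141]), 'beta': np.float64(15.8), 'psi': np.float64(59.2), 'zt': array([ 0.858, -0.514, -0.004]), 'q': array([-0.639,  0.031,  2.394,  1.314,  1.429, -0.846])}
```

```bash
cat > g5.py <<'E'
from w import *
o,q,P,A=state()
def seg(q,rows,name):
    mx=0
    for r in rows:q=run(q,[r],.6)
    print(name,tilt(q));return q
q=seg(q,[[-.05,0,0,.077]]*17,'roll')
x=pose(q)[1][:,0];pre=np.array([.5343,.1985,.035])+.005*x-.13*x
for w,n in((np.array([.5,.35,.5]),20),(np.array([pre[0],pre[1],.3]),12),(pre,8)):
    P,A,_=pose(q);u=np.round(A.T@(w-P)/.25/n,3);q=seg(q,[[*u,0]]*n,f'{n} {u} {w.round(3)}')
E
python3 g5.py
```

```text
roll {'P': array([-0.082,  0.96 ,  0.736]), 'W': array([-0.225,  0.718,  0.806]), 'beta': np.float64(14.0), 'psi': np.float64(59.4), 'zt': array([ 0.86 , -0.51 , -0.005]), 'q': array([ 1.776,  0.373,  0.762, -0.897,  0.99 ,  2.394])}
20 [-0.033 -0.056  0.163] [0.5  0.35 0.5 ] {'P': array([0.467, 0.38 , 0.513]), 'W': array([0.322, 0.14 , 0.584]), 'beta': np.float64(14.1), 'psi': np.float64(58.8), 'zt': array([ 0.855, -0.518, -0.002]), 'q': array([ 0.198, -0.699,  2.083,  1.103,  0.929,  0.444])}
12 [-0.061 -0.089  0.051] [0.473 0.094 0.3  ] {'P': array([0.472, 0.094, 0.299]), 'W': array([ 0.326, -0.146,  0.369]), 'beta': np.float64(14.1), 'psi': np.float64(58.8), 'zt': array([ 0.855, -0.518, -0.002]), 'q': array([-0.63 , -0.548,  2.35 ,  1.312,  1.596, -0.243])}
8 [ 0.029 -0.113  0.001] [0.473 0.094 0.065] {'P': array([0.474, 0.094, 0.065]), 'W': array([ 0.328, -0.146,  0.136]), 'beta': np.float64(14.1), 'psi': np.float64(58.8), 'zt': array([ 0.855, -0.518, -0.002]), 'q': array([-0.626,  0.071,  2.368,  1.349,  1.436, -0.861])}
```

>>> move_arm(
  increments=[
    [[-0.05,0,0,0.077],[-0.05,0,0,0.077],[-0.05,0,0,0.077],[-0.05,0,0,0.077],[-0.05,0,0,0.077],[-0.05,0,0,0.077],[-0.05,0,0,0.077],[-0.05,0,0,0.077],[-0.05,0,0,0.077],[-0.05,0,0,0.077],[-0.05,0,0,0.077],[-0.05,0,0,0.077],[-0.05,0,0,0.077],[-0.05,0,0,0.077],[-0.05,0,0,0.077],[-0.05,0,0,0.077],[-0.05,0,0,0.077]],
  ],
)

```text
t: 15.32
tool_pos: [-0.0815, 0.9583, 0.7384]
tool_rot: [1.298, 0.963, 0.615]
contact_force: [0.1, -0.1, -0.8]
opening: 0.0856
```

>>> move_arm(
  increments=[
    [[-0.033,-0.056,0.163,0],[-0.033,-0.056,0.163,0],[-0.033,-0.056,0.163,0],[-0.033,-0.056,0.163,0],[-0.033,-0.056,0.163,0],[-0.033,-0.056,0.163,0],[-0.033,-0.056,0.163,0],[-0.033,-0.056,0.163,0],[-0.033,-0.056,0.163,0],[-0.033,-0.056,0.163,0],[-0.033,-0.056,0.163,0],[-0.033,-0.056,0.163,0],[-0.033,-0.056,0.163,0],[-0.033,-0.056,0.163,0],[-0.033,-0.056,0.163,0],[-0.033,-0.056,0.163,0],[-0.033,-0.056,0.163,0],[-0.033,-0.056,0.163,0],[-0.033,-0.056,0.163,0],[-0.033,-0.056,0.163,0]],
  ],
)

```text
t: 16.98
tool_pos: [0.4664, 0.3836, 0.5172]
tool_rot: [1.29, 0.958, 0.615]
contact_force: [1.1, 0.5, 0.2]
opening: 0.0852
```

```bash
cat > g6.py <<'E'
from w import *
import sys
o,q,P,A=state();print(o["t"],tilt(q),P)
x=A[:,0];zt=np.array([np.sin(np.arctan2(x[1],x[0])),-np.cos(np.arctan2(x[1],x[0])),0]);print('roll err',roll_to(A,zt))
pre=np.array([.5343,.1985,.035])+.005*x-.13*x
for w,n in((np.array([pre[0],pre[1],.3]),12),(pre,8)):
    u=np.round(A.T@(w-P)/.25/n,3);q=run(q,[[*u,0]]*n,.6);print(n,u,w.round(3),tilt(q));P,A,_=pose(q)
E
python3 g6.py
```

```text
16.9833 {'P': array([0.467, 0.384, 0.517]), 'W': array([0.323, 0.143, 0.587]), 'beta': np.float64(14.0), 'psi': np.float64(59.2), 'zt': array([ 0.858, -0.513, -0.002]), 'q': array([ 0.204, -0.692,  2.073,  1.102,  0.93 ,  0.446])} [0.46637186 0.38357573 0.51724428]
roll err -0.13684910858499155
12 [-0.062 -0.09   0.051] [0.472 0.094 0.3  ] {'P': array([0.471, 0.094, 0.3  ]), 'W': array([ 0.328, -0.147,  0.37 ]), 'beta': np.float64(14.0), 'psi': np.float64(59.2), 'zt': array([ 0.858, -0.513, -0.002]), 'q': array([-0.629, -0.544,  2.346,  1.312,  1.601, -0.243])}
8 [ 0.029 -0.114  0.001] [0.472 0.094 0.065] {'P': array([0.473, 0.094, 0.065]), 'W': array([ 0.329, -0.147,  0.135]), 'beta': np.float64(14.0), 'psi': np.float64(59.2), 'zt': array([ 0.858, -0.513, -0.002]), 'q': array([-0.626,  0.077,  2.364,  1.346,  1.44 , -0.864])}
```

>>> move_arm(
  increments=[
    [[-0.062,-0.09,0.051,0],[-0.062,-0.09,0.051,0],[-0.062,-0.09,0.051,0],[-0.062,-0.09,0.051,0],[-0.062,-0.09,0.051,0],[-0.062,-0.09,0.051,0],[-0.062,-0.09,0.051,0],[-0.062,-0.09,0.051,0],[-0.062,-0.09,0.051,0],[-0.062,-0.09,0.051,0],[-0.062,-0.09,0.051,0],[-0.062,-0.09,0.051,0],[0.029,-0.114,0.001,0],[0.029,-0.114,0.001,0],[0.029,-0.114,0.001,0],[0.029,-0.114,0.001,0],[0.029,-0.114,0.001,0],[0.029,-0.114,0.001,0],[0.015,-0.06,0.001,0]],
  ],
)

```text
t: 18.57
tool_pos: [0.47, 0.0965, 0.1042]
tool_rot: [1.291, 0.966, 0.611]
contact_force: [0.2, -0.2, 0.0]
opening: 0.0851
```

```bash
cat > g7.py <<'E'
from w import *
from h import cloud,save,wristT
import cv2
o,q,P,A=state();print(o["t"],tilt(q),P)
im=ctrl.get_image("wrist");save(im,"w3.png");C=cloud(im,wristT(im,o))
for r in ctrl.trace("wrist","tumbler")[:2]:
    Q=C[r["region"]&(im["depth"]>0)]
    T=Q[(Q[:,2]>.094)&(Q[:,2]<.108)]
    print(r["score"],r["pixel"],len(Q),np.percentile(Q,[2,50,98],axis=0).round(3))
    if len(T)>15:print(len(T),cv2.minAreaRect((T[:,:2]*1000).astype(np.float32)))
C0=np.array([.5343,.1985,.035])
print('tool frame offset to centre (m):',(A.T@(C0+.005*A[:,0]-P)).round(4))
E
python3 g7.py
```

```text
18.5667 {'P': array([0.47 , 0.096, 0.104]), 'W': array([ 0.327, -0.145,  0.176]), 'beta': np.float64(14.4), 'psi': np.float64(59.4), 'zt': array([ 0.859, -0.511, -0.008]), 'q': array([-0.625, -0.068,  2.393,  1.327,  1.464, -0.744])} [0.46995809 0.09645915 0.10416908]
0.89 [216.1, 281.0] 10265 [[0.498 0.163 0.007]
 [0.526 0.179 0.073]
 [0.567 0.234 0.1  ]]
1730 ((534.371826171875, 199.89120483398438), (60.81623077392578, 59.90695571899414), 61.912864685058594)
tool frame offset to centre (m): [ 0.139  -0.0371  0.0037]
```

View pics/w3.png

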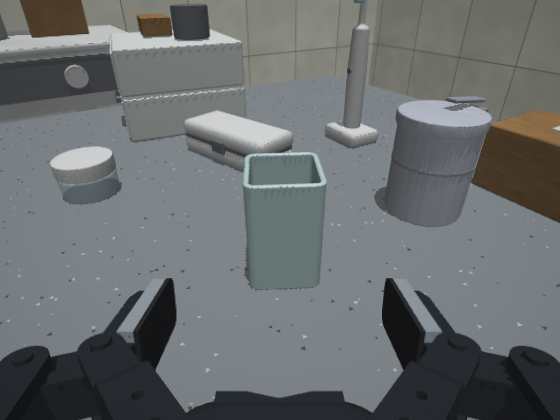

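>>> move_arm(
  increments=[
    [[0,-0.034,0.003,0],[0,-0.034,0.003,0],[0,-0.034,0.003,0],[0,-0.034,0.003,0],[0.04,0,0,0],[0.04,0,0,0],[0.04,0,0,0],[0.04,0,0,0],[0.04,0,0,0],[0.04,0,0,0],[0.04,0,0,0],[0.04,0,0,0],[0.04,0,0,0],[0.04,0,0,0],[0.04,0,0,0],[0.04,0,0,0],[0.04,0,0,0],[0.036,0,0,0],[0,0,0,0]],
  ],
)

```text
t: 20.25
tool_pos: [0.5388, 0.204, 0.0412]
tool_rot: [1.288, 0.962, 0.615]
contact_force: [-0.4, 0.7, 0.2]
opening: 0.0853
```

```bash
cat > g8.py <<'E'
from w import *
o,q,P,A=state();print(o["t"],tilt(q),P,o["contact_force"].round(1))
C0=np.array([.5343,.1993,.038])
print('tool frame offset to centre (m):',(A.T@(C0+.005*A[:,0]-P)).round(4))
E
python3 g8.py
```

```text
20.25 {'P': array([0.539, 0.204, 0.041]), 'W': array([ 0.396, -0.037,  0.112]), 'beta': np.float64(14.2), 'psi': np.float64(59.4), 'zt': array([ 0.86 , -0.51 , -0.003]), 'q': array([-0.282,  0.224,  2.262,  1.617,  1.222, -0.889])} [0.53882599 0.20398384 0.0411849 ] [-0.4  0.7  0.2]
tool frame offset to centre (m): [-0.0004 -0.0046 -0.0015]
```

>>> move_arm(
  increments=[
    [[0,-0.016,-0.006,0],[0,0,0,0]],
  ],
)

```text
t: 20.42
tool_pos: [0.5356, 0.203, 0.036]
tool_rot: [1.29, 0.963, 0.613]
contact_force: [0.2, 0.5, -0.5]
opening: 0.0848
```

>>> move_arm(
  increments=[
    [[0,0,0,0],[0,0,0,0],[0,0,0,0],[0,0,0,0],[0,0,0,0],[0,0,0,0],[0,0,0,0],[0,0,0,0]],
  ],
  gripper=1,
  squeeze=40,
)

```text
t: 21.08
tool_pos: [0.5363, 0.2028, 0.0365]
tool_rot: [1.29, 0.961, 0.613]
contact_force: [-0.8, -2.4, 0.4]
opening: 0.0591
```

>>> move_arm(
  increments=[
    [[0,0.03,0,0],[0,0.06,0,0],[0,0.1,0,0],[0,0.1,0,0],[0,0.1,0,0],[0,0.1,0,0],[0,0,0,0.077],[0,0,0,0.077],[0,0,0,0.077],[0,0,0,0.077],[0,0,0,0.077],[0,0,0,0.077],[0,0,0,0.077],[0,0,0,0.077],[0,0,0,0.077],[0,0,0,0.077],[0,0,0,0.077],[0,0,0,0.077],[0,0,0,0.077]],
  ],
)

```text
t: 22.67
tool_pos: [0.5508, 0.2289, 0.1541]
tool_rot: [2.617, 1.489, -0.339]
contact_force: [0.1, 0.7, -3.2]
opening: 0.0591
```

>>> move_arm(
  increments=[
    [[0,0,0,0.077],[0,0,0,0.077],[0,0,0,0.077],[0,0,0,0.077],[0,0,0,0.077],[0,0,0,0.077],[0,0,0,0.077],[0,0,0,0.077],[0,0,0,0.077],[0,0,0,0.077],[0,0,0,0.077],[0,0,0,0.077],[0,0,0,0.077],[0,0,0,0]],
  ],
)

```text
t: 23.83
tool_pos: [0.551, 0.2289, 0.1542]
tool_rot: [-1.526, -0.631, 0.998]
contact_force: [-1.1, 0.4, -3.3]
opening: 0.0591
```

```bash
cat > look.py <<'E'
from w import *
from h import save,cloud,wristT
import sys,cv2
o,q,P,A=state();print(o["t"],tilt(q),P,o["contact_force"].round(1),o["opening"])
x=A[:,0];ps=np.arctan2(x[1],x[0]);zt=np.array([-np.sin(ps),np.cos(ps),0]);print('roll err',roll_to(A,zt))
im=ctrl.get_image("scene");cv2.imwrite("pics/"+sys.argv[1],cv2.resize(im["pixels"][60:300,180:440,::-1],None,fx=2.3,fy=2.3))
E
python3 look.py l1.png
```

```text
23.8333 {'P': array([0.551, 0.229, 0.154]), 'W': array([ 0.408, -0.012,  0.225]), 'beta': np.float64(14.3), 'psi': np.float64(59.4), 'zt': array([-0.859,  0.512,  0.011]), 'q': array([-0.213, -0.08 ,  2.283,  1.551,  1.167,  2.566])} [0.55096645 0.22890108 0.15422108] [-1.1  0.4 -3.3] 0.05905373095069598
roll err -0.6381153242165278
```

View pics/l1.png

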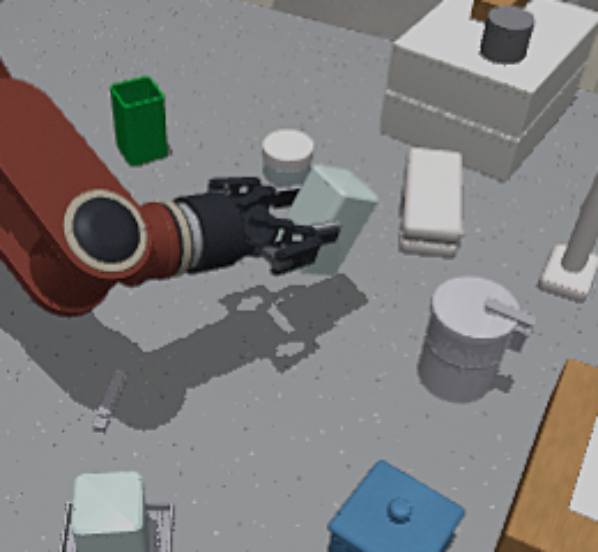

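>>> move_arm(
  increments=[
    [[0.012,0.046,0,0],[0.012,0.046,0,0],[0.012,0.046,0,0],[0.012,0.046,0,0],[0.012,0.046,0,0.007],[0.007,0.027,0,0],[0.007,0.027,0,0],[0.004,0.016,0,0],[0.002,0.008,0,0],[0,0,0,0]],
  ],
  squeeze=20,
)

```text
t: 24.72
tool_pos: [0.5515, 0.2293, 0.0754]
tool_rot: [-1.518, -0.626, 0.998]
contact_force: [0.6, 0.7, -3.4]
opening: 0.0587
```

```bash
python3 s.py
```

```text
24.7167 [-0.21137944  0.14022742  2.25840255  1.63798356  1.17050394  2.35991105] [0.55149474 0.22933291 0.07540238] 0.05866580507718771 [ 0.6  0.7 -3.4]
[[ 0.495 -0.142 -0.857]
 [ 0.834 -0.201  0.515]
 [-0.245 -0.969  0.018]]
```

>>> move_arm(
  increments=[
    [[0.001,0.004,0,0],[0.001,0.004,0,0],[0.001,0.004,0,0],[0.001,0.004,0,0],[0.001,0.004,0,0],[0.001,0.004,0,0],[0.001,0.004,0,0],[0.001,0.004,0,0],[0.001,0.004,0,0]],
  ],
)

```text
t: 25.47
tool_pos: [0.5521, 0.2299, 0.0698]
tool_rot: [-1.514, -0.634, 0.993]
contact_force: [-7.8, -4.0, 13.8]
opening: 0.0594
```

>>> move_arm(
  increments=[
    [[-0.008,0.002,0,0],[-0.008,0.002,0,0],[-0.008,0.002,0,0],[-0.008,0.002,0,0],[-0.008,0.002,0,0],[-0.008,0.002,0,0],[-0.008,0.002,0,0],[-0.008,0.002,0,0]],
  ],
)

```text
t: 26.13
tool_pos: [0.5431, 0.215, 0.0668]
tool_rot: [-1.518, -0.627, 0.997]
contact_force: [2.6, 2.7, 4.1]
opening: 0.0592
```

```bash
cat > tz.py <<'E'
from w import *
from h import cloud,save,wristT
import cv2,sys
o,q,P,A=state();print(o["t"],P.round(4),o["contact_force"].round(1),tilt(q)["beta"])
for cam in("scene","top"):
    im=ctrl.get_image(cam);C=cloud(im)
    for r in ctrl.trace(cam,"mate")[:3]+ctrl.trace(cam,"tumbler")[:2]:
        Q=C[r["region"]&(im["depth"]>0)]
        c=np.median(Q,0)
        if np.linalg.norm(c[:2]-P[:2])>.12:continue
        T=Q[Q[:,2]>.075]
        if len(T)<20:continue
        s=T-np.median(T,0);s=s[np.linalg.norm(s,axis=1)<.045];n=np.linalg.svd(s-s.mean(0))[2][2]
        print(cam,round(r["score"],2),len(T),'med',c.round(3),'top fit normal',(n*np.sign(n[2])).round(3),'zmax',np.percentile(Q[:,2],98).round(3),np.round(cv2.minAreaRect((T[:,:2]*1000).astype(np.float32))[0],1))
E
python3 tz.py
```

```text
26.1333 [0.5431 0.215  0.0668] [2.6 2.7 4.1] 14.1
scene 0.97 577 med [0.551 0.198 0.094] top fit normal [ 0.078 -0.31   0.948] zmax 0.115 [546.3 214.4]
top 0.85 517 med [0.539 0.206 0.097] top fit normal [-0.011  0.024  1.   ] zmax 0.116 [546.5 218. ]
```

>>> move_arm(
  increments=[
    [[-0.007,0.005,0,0],[-0.007,0.005,0,0],[-0.007,0.005,0,0],[-0.007,0.005,0,0],[-0.007,0.005,0,0],[-0.007,0.005,0,0],[-0.007,0.005,0,0],[-0.007,0.005,0,0],[-0.007,0.005,0,0]],
  ],
)

```text
t: 27.18
tool_pos: [0.5331, 0.1998, 0.0591]
tool_rot: [-1.518, -0.626, 0.998]
contact_force: [2.1, 2.9, 3.2]
opening: 0.0589
```

```bash
python3 tz.py; python3 look.py l2.png
```

```text
27.1833 [0.5331 0.1998 0.0591] [2.1 2.9 3.2] 14.2
scene 0.81 610 med [0.542 0.183 0.089] top fit normal [ 0.134 -0.28   0.951] zmax 0.111 [531.1 179.8]
top 0.93 486 med [0.531 0.195 0.101] top fit normal [-0.01 -0.02  1.  ] zmax 0.112 [536.2 202.7]
27.4833 {'P': array([0.533, 0.2  , 0.059]), 'W': array([ 0.39 , -0.041,  0.13 ]), 'beta': np.float64(14.2), 'psi': np.float64(59.3), 'zt': array([-0.857,  0.515,  0.019]), 'q': array([-0.296,  0.158,  2.287,  1.591,  1.228,  2.314])} [0.53312782 0.19982295 0.05907148] [-0.3  0.4  5.4] 0.05903215987657774
roll err -1.1343830791866545
```

View pics/l2.png

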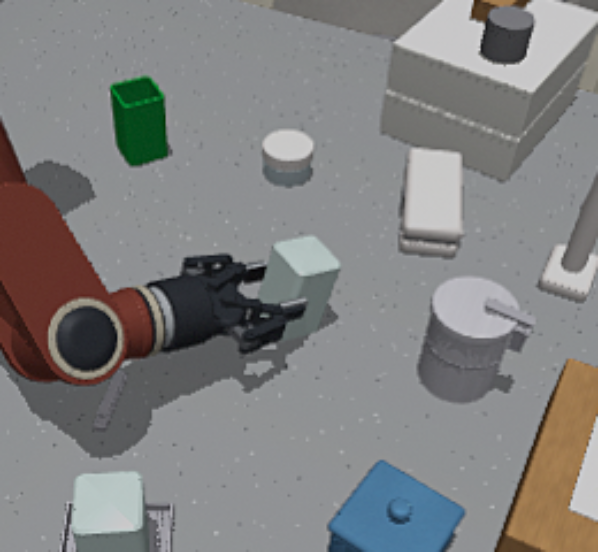

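```bash
cat > pl.py <<'E'
from w import *
from h import cloud,save
o,q,P,A=state();print(o["t"],P.round(4),o["contact_force"].round(1))
rng=np.random.default_rng(0)
for cam in("scene","top"):
    im=ctrl.get_image(cam);C=cloud(im)
    for r in ctrl.trace(cam,"mate")+ctrl.trace(cam,"tumbler"):
        Q=C[r["region"]&(im["depth"]>0)];Q=Q[np.linalg.norm(Q[:,:2]-P[:2],axis=1)<.1]
        if len(Q)<100:continue
        for k in range(3):
            best=None
            for _ in range(400):
                a,b,c=Q[rng.choice(len(Q),3,False)];n=np.cross(b-a,c-a);l=np.linalg.norm(n)
                if l<1e-4:continue
                m=abs((Q-a)@(n/l))<.002
                if best is None or m.sum()>best.sum():best=m
            T=Q[best];c=T.mean(0);n=np.linalg.svd(T-c)[2][2];n*=np.sign(n[2])
            h=np.array([np.cos(np.radians(59.3)),np.sin(np.radians(59.3)),0])
            print(cam,round(r["score"],2),best.sum(),'n',n.round(3),'along h',(n@h).round(3),'c',c.round(3));Q=Q[~best]
            if len(Q)<60:break
        break
E
python3 pl.py
```

```text
27.5333 [0.5332 0.1998 0.0591] [-0.3  1.1  5.7]
scene 0.57 332 n [-0.848  0.529  0.007] along h 0.022 c [0.556 0.182 0.062]
scene 0.57 266 n [-0.522 -0.822  0.23 ] along h -0.973 c [0.516 0.176 0.082]
scene 0.57 249 n [0.135 0.185 0.973] along h 0.229 c [0.537 0.203 0.106]
top 0.81 189 n [0.21  0.167 0.963] along h 0.251 c [0.539 0.207 0.104]
top 0.81 189 n [-0.518 -0.821  0.241] along h -0.97 c [0.518 0.174 0.066]
top 0.81 91 n [0.204 0.194 0.96 ] along h 0.271 c [0.533 0.21  0.101]
```

>>> move_arm(
  increments=[
    [[-0.005,0.005,0,0],[-0.005,0.005,0,0],[-0.005,0.005,0,0],[-0.005,0.005,0,0],[-0.005,0.005,0,0],[-0.005,0.005,0,0],[-0.005,0.005,0,0],[-0.005,0.005,0,0],[-0.005,0.005,0,0],[-0.005,0.005,0,0]],
  ],
)

```text
t: 28.67
tool_pos: [0.5255, 0.1867, 0.0501]
tool_rot: [-1.518, -0.626, 0.997]
contact_force: [1.5, 3.1, 4.6]
opening: 0.0589
```

```bash
python3 pl.py
```

```text
28.6667 [0.5255 0.1867 0.0501] [1.5 3.1 4.6]
scene 0.89 375 n [-0.856  0.518  0.012] along h 0.008 c [0.549 0.17  0.056]
scene 0.89 297 n [0.047 0.04  0.998] along h 0.058 c [0.526 0.184 0.103]
scene 0.89 235 n [-0.511 -0.857  0.065] along h -0.998 c [0.508 0.161 0.071]
top 0.66 202 n [0.051 0.027 0.998] along h 0.049 c [0.527 0.187 0.101]
top 0.66 111 n [0.046 0.03  0.998] along h 0.049 c [0.529 0.187 0.104]
top 0.66 83 n [-0.522 -0.85   0.076] along h -0.997 c [0.51  0.162 0.064]
```

>>> move_arm(
  increments=[
    [[-0.005,0.004,0,0],[-0.005,0.004,0,0],[-0.005,0.004,0,0],[0,0,0,0]],
  ],
)

```text
t: 29.3
tool_pos: [0.5232, 0.183, 0.0483]
tool_rot: [-1.518, -0.626, 0.997]
contact_force: [0.6, 0.2, 5.5]
opening: 0.0592
```

```bash
python3 pl.py
```

```text
29.3 [0.5232 0.183  0.0483] [0.6 0.2 5.5]
top 0.78 205 n [0.048 0.041 0.998] along h 0.06 c [0.524 0.183 0.101]
top 0.78 90 n [0.035 0.057 0.998] along h 0.067 c [0.528 0.184 0.104]
top 0.78 84 n [0.083 0.033 0.996] along h 0.07 c [0.524 0.181 0.097]
```

>>> move_arm(
  increments=[
    [[-0.005,0.004,0,0],[-0.005,0.005,0,0],[-0.005,0.004,0,0],[0,0,0,0]],
  ],
)

```text
t: 29.93
tool_pos: [0.5209, 0.1794, 0.0463]
tool_rot: [-1.518, -0.627, 0.997]
contact_force: [0.5, 1.9, 6.0]
opening: 0.0594
```

```bash
python3 pl.py; sed 's/P\[:2\],axis/np.array([.515,-.162]),axis/' pl.py > pm.py; python3 pm.py
```

```text
29.9333 [0.5209 0.1794 0.0463] [0.5 1.9 6. ]
scene 0.68 388 n [-0.856  0.518  0.008] along h 0.008 c [0.544 0.163 0.056]
scene 0.68 302 n [ 0.006 -0.017  1.   ] along h -0.012 c [0.518 0.175 0.102]
scene 0.68 220 n [-0.504 -0.863  0.004] along h -1.0 c [0.504 0.152 0.066]
top 0.85 199 n [ 0.051 -0.052  0.997] along h -0.019 c [0.521 0.177 0.099]
top 0.85 99 n [ 0.035 -0.027  0.999] along h -0.006 c [0.524 0.174 0.103]
top 0.85 90 n [ 0.043 -0.038  0.998] along h -0.011 c [0.517 0.185 0.096]
30.2333 [0.5209 0.1794 0.0462] [1.1 2.1 5.4]
scene 0.78 668 n [-0.002  0.001  1.   ] along h -0.0 c [ 0.514 -0.164  0.109]
scene 0.78 649 n [-0.528  0.849  0.   ] along h 0.46 c [ 0.53  -0.186  0.063]
scene 0.78 105 n [0.857 0.516 0.008] along h 0.881 c [ 0.542 -0.152  0.069]
top 0.9 184 n [ 0.015 -0.117  0.993] along h -0.093 c [ 0.516 -0.163  0.108]
top 0.9 138 n [-0.529  0.849  0.009] along h 0.46 c [ 0.501 -0.137  0.064]
top 0.9 95 n [ 0.029 -0.103  0.994] along h -0.074 c [ 0.517 -0.155  0.106]
```

>>> move_arm(
  increments=[
    [[-0.002,-0.006,0,0],[0,0,0,0],[0,0,0,0],[0,0,0,0],[0,0,0,0],[0,0,0,0]],
  ],
  gripper=0,
)

```text
t: 31.03
tool_pos: [0.5206, 0.1793, 0.0472]
tool_rot: [-1.518, -0.625, 0.998]
contact_force: [0.0, -0.9, -0.2]
opening: 0.0858
```

>>> move_arm(
  increments=[
    [[-0.03,0,0,0],[-0.06,0,0,0],[-0.1,0,0,0],[-0.1,0,0,0],[-0.1,0,0,0],[-0.1,0,0,0],[-0.1,0,0,0],[0,-0.15,0,0],[0,-0.15,0,0],[0,-0.15,0,0],[0,-0.15,0,0],[0,-0.15,0,0],[0,-0.15,0,0],[0,-0.15,0,0],[0,-0.15,0,0]],
  ],
)

```text
t: 32.28
tool_pos: [0.4898, 0.117, 0.376]
tool_rot: [-1.519, -0.625, 0.998]
contact_force: [0.7, -0.2, -0.2]
opening: 0.0851
```

```bash
cat > g9.py <<'E'
from greedy import *
from station import ctrl
q=np.array(ctrl.get_obs()["q"]);print(ctrl.get_obs()["t"],ctrl.get_obs()["opening"],tilt(q))
g=np.array([0,0,-1.])
print('A');greedy(q,g,[10,10,10,8])
E
python3 g9.py
```

```text
32.2833 0.08514358456653304 {'P': array([0.49 , 0.117, 0.376]), 'W': array([ 0.347, -0.124,  0.447]), 'beta': np.float64(14.2), 'psi': np.float64(59.2), 'zt': array([-0.857,  0.515,  0.018]), 'q': array([-0.547, -0.598,  2.247,  1.322,  1.561,  3.082])}
A
10 [-0.14  0.03  0.08] 75.2 [ 0.181 -0.106  0.376] 14.8 59.2 [-1.677 -0.673  2.286  0.944  2.619  2.581]
10 [-0.13 -0.04  0.09] 67.7 [-0.017 -0.315  0.392] 22.3 55.8 [-2.005 -0.091  1.771  0.306  2.619  1.899]
10 [-0.13 -0.09  0.04] 52.4 [-0.144 -0.418  0.48 ] 37.6 50.5 [-2.136  0.094  1.33   0.197  2.619  1.772]
8 [-0.14 -0.08  0.03] 38.3 [-0.221 -0.436  0.575] 51.7 45.7 [-2.234  0.134  1.05   0.137  2.619  1.671]
```

```bash
cat > g10.py <<'E'
import greedy as gr
from greedy import *
from station import ctrl
def ev2(a):
    q,u,n,g=a;pen=0
    for k in range(n):
        q=run(q,[[*u,0]],.6)
        if k%3==2 or k==n-1:
            P,A,W=pose(q);pen+=40*max(0,.30-np.hypot(*P[:2]))+40*max(0,.22-np.hypot(*W[:2]))+300*max(0,.3-P[2])+200*max(0,P[1]-1.1)
    return np.degrees(np.arccos(np.clip(A[:,0]@g,-1,1)))+pen,q
gr.ev=ev2
q0=np.array(ctrl.get_obs()["q"]);q0=run(q0,[[0,0,0,-.077]]*12,.6)
for w,n in(((.49,.117,.376),1),((.65,-.25,.5),12),((.3,.65,.5),16),((.5,.1,.85),14),((.75,.2,.4),10)):
    q=q0;P,A,_=pose(q);u=A.T@(np.array(w)-P)/.25/n;q=run(q,[[*u,0]]*n,.6)
    print('start',w,tilt(q));gr.greedy(q,np.array([0,0,-1.]),[12,12,10])
E
time python3 g10.py
```

```text
start (0.49, 0.117, 0.376) {'P': array([0.49 , 0.117, 0.376]), 'W': array([ 0.347, -0.124,  0.447]), 'beta': np.float64(14.2), 'psi': np.float64(59.2), 'zt': array([-0.243, -0.139, -0.96 ]), 'q': array([-0.546, -0.598,  2.247,  1.322,  1.561,  1.631])}
12 [-0.01 -0.15 -0.04] 73.0 [0.319 0.329 0.603] 17.0 67.9 [-0.006 -1.01   2.055  1.118  1.41   2.369]
12 [-0.04 -0.11  0.11] 62.8 [0.181 0.446 0.536] 27.2 79.3 [ 0.646 -1.01   2.09   0.698  1.197  2.701]
10 [-0.08 -0.04  0.13] 51.3 [0.12  0.425 0.51 ] 38.7 86.4 [ 0.748 -1.01   2.05   0.578  1.399  2.812]
start (0.65, -0.25, 0.5) {'P': array([ 0.65, -0.25,  0.5 ]), 'W': array([ 0.507, -0.491,  0.571]), 'beta': np.float64(14.2), 'psi': np.float64(59.2), 'zt': array([-0.243, -0.139, -0.96 ]), 'q': array([-0.875,  0.212,  1.339,  1.315,  1.903,  1.643])}
12 [ 0.03 -0.16 -0.01] 75.6 [0.313 0.075 0.575] 14.4 60.0 [-1.083 -1.01   2.125  1.574  2.178  2.096]
12 [ 0.08 -0.14  0.03] 70.7 [0.28  0.359 0.595] 19.3 74.1 [ 0.109 -1.01   2.051  1.081  1.43   2.413]
10 [-0.04 -0.11  0.11] 61.7 [0.144 0.446 0.559] 28.3 83.4 [ 0.699 -1.01   2.042  0.688
[... 1014 characters left out ...]
4 ]
10 [-0.08 -0.03  0.14] 50.8 [0.072 0.447 0.5  ] 39.2 78.7 [ 1.119 -1.01   2.064  0.208  1.224  3.14 ]
start (0.75, 0.2, 0.4) {'P': array([0.75, 0.2 , 0.4 ]), 'W': array([ 0.607, -0.041,  0.471]), 'beta': np.float64(14.2), 'psi': np.float64(59.2), 'zt': array([-0.243, -0.139, -0.96 ]), 'q': array([-0.19 ,  0.04 ,  1.693,  1.366,  1.197,  1.63 ])}
12 [-0.06 -0.15  0.01] 74.4 [0.379 0.3   0.491] 15.6 63.1 [-0.091 -1.01   2.256  1.18   1.317  2.154]
12 [-0.06 -0.15  0.04] 67.0 [0.145 0.459 0.603] 23.2 72.3 [ 0.918 -1.01   2.004  0.369  1.035  3.012]
10 [-0.08  0.01  0.14] 54.8 [0.102 0.454 0.514] 35.2 73.7 [ 1.086 -1.01   2.067  0.18   1.144  3.14 ]
real	1m56.649s
user	6m42.231s
sys	0m0.470s
```

```bash
date; ls -l --time-sort=yes -r h.py; cat > g11.py <<'E'
import greedy as gr
from greedy import *
from g10f import ev2
from station import ctrl
gr.ev=ev2
q=np.array(ctrl.get_obs()["q"]);P,A,_=pose(q);w=np.array([.24,.44,.56]);n=16;rows=[]
for k in range(n):
    Ak=A@R.from_euler('x',-.08*90*k,degrees=True).as_matrix()
    rows.append([*np.round(Ak.T@(w-P)/.25/n,2).tolist(),-.08])
q=run(q,rows,.6);print(rows);print(tilt(q))
gr.greedy(q,np.array([0,0,-1.]),[12,12,12,12,10])
E
sed -n '1,/^gr.ev/p' g10.py | sed '/^gr.ev/d' > g10f.py
time python3 g11.py
```

```text
Sat Dec  5 12:33:28 UTC 2026
[[0.02, -0.05, 0.1, -0.08], [0.02, -0.06, 0.09, -0.08], [0.02, -0.07, 0.08, -0.08], [0.02, -0.08, 0.07, -0.08], [0.02, -0.09, 0.06, -0.08], [0.02, -0.1, 0.05, -0.08], [0.02, -0.1, 0.03, -0.08], [0.02, -0.11, 0.02, -0.08], [0.02, -0.11, 0.01, -0.08], [0.02, -0.11, -0.01, -0.08], [0.02, -0.11, -0.02, -0.08], [0.02, -0.1, -0.03, -0.08], [0.02, -0.1, -0.05, -0.08], [0.02, -0.09, -0.06, -0.08], [0.02, -0.08, -0.07, -0.08], [0.02, -0.08, -0.08, -0.08]]
{'P': array([0.296, 0.429, 0.576]), 'W': array([0.165, 0.183, 0.652]), 'beta': np.float64(15.2), 'psi': np.float64(61.9), 'zt': array([ 0.229, -0.396, -0.889]), 'q': array([ 0.53 , -0.989,  2.109,  0.705,  0.895,  2.094])}
12 [-0.13 -0.08  0.06] 62.9 [0.198 0.404 0.625] 28.2 65.8 [ 0.68  -1.01   1.924  0.436  1.231  2.377]
12 [-0.05 -0.07  0.13] 47.7 [0.118 0.409 0.506] 43.3 64.3 [ 1.105 -1.01   2.027  0.014  1.31   2.733]
12 [-0.03 -0.06  0.15] 31.6 [-0.007  0.351  0.39 ] 58.4 56.1 [ 1.648 -1.01   2.143 -0.331  1.561  3.14 ]
12 [-0.01 -0.13  0.1 ] 16.6 [-0.109  0.283  0.305] 73.4 62.7 [ 1.889 -1.01   2.234 -0.207  1.709  3.14 ]
10 [-0.03 -0.16 -0.02] 11.3 [-0.231  0.274  0.35 ] 78.7 107.2 [ 2.098 -0.817  2.063 -0.044  1.704  3.14 ]ls: unrecognized option '--time-sort=yes'
Try 'ls --help' for more information.

real	0m48.099s
user	2m38.708s
sys	0m0.294s
```

>>> move_arm(
  increments=[
    [[0.02,-0.05,0.1,-0.08],[0.02,-0.06,0.09,-0.08],[0.02,-0.07,0.08,-0.08],[0.02,-0.08,0.07,-0.08],[0.02,-0.09,0.06,-0.08],[0.02,-0.1,0.05,-0.08],[0.02,-0.1,0.03,-0.08],[0.02,-0.11,0.02,-0.08],[0.02,-0.11,0.01,-0.08],[0.02,-0.11,-0.01,-0.08],[0.02,-0.11,-0.02,-0.08],[0.02,-0.1,-0.03,-0.08],[0.02,-0.1,-0.05,-0.08],[0.02,-0.09,-0.06,-0.08],[0.02,-0.08,-0.07,-0.08],[0.02,-0.08,-0.08,-0.08]],
  ],
)

```text
t: 33.62
tool_pos: [0.2967, 0.4294, 0.5749]
tool_rot: [2.248, 1.425, -0.022]
contact_force: [-0.1, -0.0, -1.7]
opening: 0.0853
```

>>> move_arm(
  increments=[
    [[-0.13,-0.08,0.06,0],[-0.13,-0.08,0.06,0],[-0.13,-0.08,0.06,0],[-0.13,-0.08,0.06,0],[-0.13,-0.08,0.06,0],[-0.13,-0.08,0.06,0],[-0.13,-0.08,0.06,0],[-0.13,-0.08,0.06,0],[-0.13,-0.08,0.06,0],[-0.13,-0.08,0.06,0],[0,0,0,-0.08],[0,0,0,-0.08],[0,0,0,-0.08],[0,0,0,-0.08],[0,0,0,-0.08],[0,0,0,-0.08]],
  ],
)

```text
t: 34.95
tool_pos: [0.218, 0.428, 0.5922]
tool_rot: [1.51, 1.268, 0.305]
contact_force: [-0.3, -0.9, -0.3]
opening: 0.0849
```

```bash
date; cat > g12.py <<'E'
import greedy as gr,sys
from greedy import *
from g10f import ev2
from station import ctrl
gr.ev=ev2
q=np.array(ctrl.get_obs()["q"]);print(ctrl.get_obs()["t"],ctrl.get_obs()["contact_force"],tilt(q))
gr.greedy(q,np.array([0,0,-1.]),[int(a) for a in sys.argv[1:]])
E
python3 g12.py 12 12 12 10
```

```text
Sat Dec  5 12:34:47 UTC 2026
34.95 [-0.28555987 -0.86264277 -0.29328202] {'P': array([0.218, 0.428, 0.592]), 'W': array([0.103, 0.191, 0.712]), 'beta': np.float64(24.6), 'psi': np.float64(64.2), 'zt': array([ 0.742, -0.552, -0.379]), 'q': array([ 0.727, -1.01 ,  2.013,  0.409,  1.065,  1.624])}
12 [-0.09 -0.13  0.04] 51.4 [0.071 0.405 0.539] 39.0 60.1 [ 1.411 -1.01   1.997 -0.289  1.308  2.27 ]
12 [-0.02 -0.06  0.15] 38.6 [0.273 0.274 0.495] 52.5 52.0 [ 0.331 -1.01   1.991  0.338  1.587  1.391]
12 [-0.02 -0.16 -0.01] 24.4 [0.026 0.294 0.45 ] 66.6 47.2 [ 1.465 -1.01   2.008 -0.246  1.803  2.327]
10 [ 0.05 -0.04  0.15] 15.1 [0.23  0.194 0.391] 75.5 22.3 [ 0.469 -1.01   2.084 -0.02   1.816  1.448]
```

>>> move_arm(
  increments=[
    [[-0.09,-0.13,0.04,0],[-0.09,-0.13,0.04,0],[-0.09,-0.13,0.04,0],[-0.09,-0.13,0.04,0],[-0.09,-0.13,0.04,0],[-0.09,-0.13,0.04,0],[-0.09,-0.13,0.04,0],[-0.09,-0.13,0.04,0],[-0.09,-0.13,0.04,0],[-0.09,-0.13,0.04,0],[-0.09,-0.13,0.04,0],[-0.09,-0.13,0.04,0]],
  ],
)

```text
t: 35.95
tool_pos: [0.069, 0.4147, 0.5273]
tool_rot: [1.383, 1.281, 0.067]
contact_force: [-0.5, 0.3, -0.3]
opening: 0.0856
```

>>> move_arm(
  increments=[
    [[-0.02,-0.06,0.15,0],[-0.02,-0.06,0.15,0],[-0.02,-0.06,0.15,0],[-0.02,-0.06,0.15,0],[-0.02,-0.06,0.15,0],[-0.02,-0.06,0.15,0],[-0.02,-0.06,0.15,0],[-0.02,-0.06,0.15,0],[-0.02,-0.06,0.15,0],[-0.02,-0.06,0.15,0],[-0.02,-0.06,0.15,0],[-0.02,-0.06,0.15,0]],
  ],
)

```text
t: 36.95
tool_pos: [0.2704, 0.3131, 0.4598]
tool_rot: [1.248, 1.253, -0.163]
contact_force: [-0.1, 0.1, 0.1]
opening: 0.0855
```

```bash
python3 g12.py 10 10 10 8
```

```text
36.95 [-0.12027874  0.12916526  0.08158867] {'P': array([0.271, 0.313, 0.46 ]), 'W': array([0.158, 0.167, 0.682]), 'beta': np.float64(50.2), 'psi': np.float64(52.4), 'zt': array([ 0.613, -0.766, -0.193]), 'q': array([ 0.484, -1.01 ,  2.066,  0.273,  1.443,  1.503])}
10 [-0.02 -0.16  0.03] 25.1 [0.213 0.297 0.378] 64.9 53.8 [ 0.643 -1.01   2.138  0.124  1.592  1.632]
10 [-0.01 -0.15  0.06] 10.6 [0.201 0.21  0.361] 79.7 59.0 [ 0.448 -1.01   2.128  0.103  1.872  1.443]
10 [ 0.01 -0.16 -0.03] 9.5 [-0.084  0.222  0.368] 88.6 18.6 [ 1.645 -1.01   2.108 -0.027  2.038  2.589]
8 [ 0.   -0.1  -0.13] 0.4 [-0.364  0.342  0.363] 89.6 -54.4 [ 2.237 -0.289  1.695  0.     1.742  3.14 ]
```

>>> move_arm(
  increments=[
    [[-0.02,-0.16,0.03,0],[-0.02,-0.16,0.03,0],[-0.02,-0.16,0.03,0],[-0.02,-0.16,0.03,0],[-0.02,-0.16,0.03,0],[-0.02,-0.16,0.03,0],[-0.02,-0.16,0.03,0],[-0.02,-0.16,0.03,0],[-0.02,-0.16,0.03,0],[-0.02,-0.16,0.03,0],[-0.01,-0.15,0.06,0],[-0.01,-0.15,0.06,0],[-0.01,-0.15,0.06,0],[-0.01,-0.15,0.06,0],[-0.01,-0.15,0.06,0],[-0.01,-0.15,0.06,0],[-0.01,-0.15,0.06,0],[-0.01,-0.15,0.06,0],[-0.01,-0.15,0.06,0],[-0.01,-0.15,0.06,0]],
  ],
)

```text
t: 38.62
tool_pos: [0.2024, 0.2326, 0.3366]
tool_rot: [0.909, 1.404, -0.571]
contact_force: [0.7, 0.0, -0.3]
opening: 0.0853
```

```bash
python3 g12.py 5 3; python3 g12.py 8
```

```text
38.6167 [ 0.71803433  0.03579216 -0.2586479 ] {'P': array([0.203, 0.233, 0.337]), 'W': array([0.168, 0.183, 0.619]), 'beta': np.float64(77.9), 'psi': np.float64(54.8), 'zt': array([ 0.581, -0.811, -0.07 ]), 'q': array([ 0.526, -1.01 ,  2.172,  0.09 ,  1.786,  1.51 ])}
5 [ 0.03 -0.16  0.02] 5.9 [0.157 0.229 0.303] 85.3 59.7 [ 0.666 -1.01   2.218  0.031  1.857  1.631]
3 [ 0.   -0.16  0.03] 2.2 [0.121 0.222 0.317] 89.7 68.2 [ 7.720e-01 -1.010e+00  2.194e+00  2.000e-03  1.952e+00  1.728e+00]
38.6167 [ 0.71803433  0.03579216 -0.2586479 ] {'P': array([0.203, 0.233, 0.337]), 'W': array([0.168, 0.183, 0.619]), 'beta': np.float64(77.9), 'psi': np.float64(54.8), 'zt': array([ 0.581, -0.811, -0.07 ]), 'q': array([ 0.526, -1.01 ,  2.172,  0.09 ,  1.786,  1.51 ])}
8 [ 0.   -0.16  0.03] 5.7 [0.139 0.195 0.367] 89.0 124.5 [ 0.614 -1.01   2.11   0.019  2.042  1.577]
```

>>> move_arm(
  increments=[
    [[0.03,-0.16,0.02,0],[0.03,-0.16,0.02,0],[0.03,-0.16,0.02,0],[0.03,-0.16,0.02,0],[0.03,-0.16,0.02,0],[0,-0.16,0.03,0],[0,-0.16,0.03,0],[0,-0.16,0.03,0]],
  ],
)

```text
t: 39.28
tool_pos: [0.1207, 0.2266, 0.3141]
tool_rot: [0.758, 1.437, -0.731]
contact_force: [0.6, 0.2, -0.1]
opening: 0.0854
```

```bash
cat > g13.py <<'E'
from w import *
from h import cloud
import cv2
o,q,P,A=state();print(o["t"],tilt(q),P)
im=ctrl.get_image("top");C=cloud(im);im2=ctrl.get_image("scene");C2=cloud(im2)
for n,CC,I in(("scene",C2,im2),("top",C,im)):
    M=(I["depth"]>0)&(abs(CC[:,:,0]-.52)<.09)&(abs(CC[:,:,1]-.176)<.09)&(CC[:,:,2]>.09)&(CC[:,:,2]<.115)
    T=CC[M]
    if len(T)>20:print(n,len(T),cv2.minAreaRect((T[:,:2]*1000).astype(np.float32)),np.median(T[:,2]))
c=np.array([.519,.176])
for a in(-31,59,149,239):
    z=np.array([np.cos(np.radians(a)),np.sin(np.radians(a)),0]);print('jaw az',a,'roll',roll_to(A,z).round(1))
E
python3 g13.py
```

```text
39.2833 {'P': array([0.121, 0.227, 0.314]), 'W': array([0.118, 0.223, 0.603]), 'beta': np.float64(89.0), 'psi': np.float64(54.4), 'zt': array([ 0.578, -0.816, -0.006]), 'q': array([ 0.785, -1.01 ,  2.199,  0.003,  1.936,  1.741])} [0.12067535 0.22661179 0.31406576]
scene 456 ((519.5955200195312, 174.70388793945312), (60.5301399230957, 60.26332473754883), 62.32136917114258) 0.10074921189821734
top 432 ((520.3512573242188, 178.81777954101562), (60.18168640136719, 59.948944091796875), 59.6153564453125) 0.09938003588243782
jaw az -31 roll -23.7
jaw az 59 roll -113.7
jaw az 149 roll 156.3
jaw az 239 roll 66.3
```

>>> move_arm(
  increments=[
    [[0,0,0,0.079],[0,0,0,0.079],[0,0,0,0.079],[0,0,0,0.079],[0,0,0,0.079],[0,0,0,0.079],[0,0,0,0.079],[0,0,0,0.079],[0,0,0,0.082]],
  ],
)

```text
t: 40.13
tool_pos: [0.122, 0.2269, 0.3144]
tool_rot: [1.592, 0.933, -1.558]
contact_force: [0.8, -0.1, -0.2]
opening: 0.0857
```

>>> move_arm(
  increments=[
    [[0.035,0.107,-0.043,0],[0.035,0.107,-0.043,0],[0.035,0.107,-0.043,0],[0.035,0.107,-0.043,0],[0.035,0.107,-0.043,0],[0.035,0.107,-0.043,0],[0.035,0.107,-0.043,0],[0.035,0.107,-0.043,0],[0.035,0.107,-0.043,0],[0.035,0.107,-0.043,0],[0.035,0.107,-0.043,0],[0.035,0.107,-0.043,0],[0.035,0.107,-0.043,0],[0.035,0.107,-0.043,0],[0,0,0,0]],
  ],
)

```text
t: 41.38
tool_pos: [0.5261, 0.179, 0.1926]
tool_rot: [1.586, 0.937, -1.559]
contact_force: [-1.0, -1.1, -0.1]
opening: 0.0855
```

```bash
cat > g14.py <<'E'
from w import *
from h import cloud,save,wristT
import cv2
o,q,P,A=state();print(o["t"],tilt(q),P)
im=ctrl.get_image("wrist");save(im,"w4.png");C=cloud(im,wristT(im,o))
M=(im["depth"]>0)&(np.hypot(C[:,:,0]-.52,C[:,:,1]-.1765)<.06)&(C[:,:,2]>.09)&(C[:,:,2]<.112)
T=C[M];b=cv2.minAreaRect((T[:,:2]*1000).astype(np.float32));print(len(T),b,np.median(T[:,2]))
for c in(np.array([.5198,.1765,.075]),np.array([b[0][0]/1000,b[0][1]/1000,.075])):
    print('offset tool',(A.T@(c+.005*A[:,0]-P)).round(4))
a=np.radians(b[2]+180);print('roll to 241ish',roll_to(A,np.array([np.cos(a),np.sin(a),0])))
E
python3 g14.py
```

```text
41.3833 {'P': array([0.526, 0.179, 0.192]), 'W': array([0.524, 0.175, 0.482]), 'beta': np.float64(89.0), 'psi': np.float64(63.0), 'zt': array([-0.483, -0.875, -0.017]), 'q': array([ 0.187, -0.102,  1.813,  0.014,  1.419,  2.26 ])} [0.52609665 0.17903682 0.19261724]
6492 ((520.1209106445312, 179.39566040039062), (60.059837341308594, 60.53614044189453), 58.95595932006836) 0.0994880070677293
offset tool [ 0.1225 -0.0042  0.0073]
offset tool [ 0.1226 -0.0053  0.0046]
roll to 241ish 2.1486531493243963
```

>>> move_arm(
  increments=[
    [[0.03,-0.019,0.022,0.017],[0.06,0,0,0],[0.06,0,0,0],[0.06,0,0,0],[0.06,0,0,0],[0.06,0,0,0],[0.06,0,0,0],[0.05,0,0,0],[0.03,0,0,0],[0.015,0,0,0],[0,0,0,0]],
  ],
)

```text
t: 42.35
tool_pos: [0.5179, 0.1802, 0.075]
tool_rot: [1.606, 0.921, -1.573]
contact_force: [-0.5, -0.6, -0.0]
opening: 0.0855
```

>>> move_arm(
  increments=[
    [[0,0,0,0],[0,0,0,0],[0,0,0,0],[0,0,0,0],[0,0,0,0],[0,0,0,0],[0,0,0,0]],
  ],
  gripper=1,
  squeeze=35,
)

```text
t: 42.93
tool_pos: [0.5197, 0.1801, 0.0771]
tool_rot: [1.608, 0.919, -1.57]
contact_force: [-1.4, -1.3, 6.1]
opening: 0.0593
```

```bash
cat > g15.py <<'E'
from w import *
o,q,P,A=state();print(o["t"],tilt(q),P,o["contact_force"].round(1),o["opening"])
a=np.radians(207.2);z=np.array([np.cos(a),np.sin(a),0]);r=roll_to(A,z);print('roll',r,r/90)
B=A@R.from_euler('x',r,degrees=True).as_matrix()
f=np.array([.560,-.256,0]);f[2]=P[2]+.008
print('P->free, tool frame after roll, units',(B.T@(f-P)/.25).round(3),f, B.round(3).tolist())
E
python3 g15.py
```

```text
42.9333 {'P': array([0.52 , 0.18 , 0.077]), 'W': array([0.516, 0.175, 0.366]), 'beta': np.float64(88.7), 'psi': np.float64(50.4), 'zt': array([-0.505, -0.863, -0.022]), 'q': array([ 0.191, -0.003,  1.922,  0.015,  1.205,  2.285])} [0.51971835 0.1801132  0.07705096] [-1.4 -1.3  6.1] 0.05927105163001755
roll 32.495249652214476 0.36105832946904975
P->free, tool frame after roll, units [-0.06   1.625  0.653] [ 0.56       -0.256       0.08505096] [[0.014, 0.457, -0.889], [0.017, -0.889, -0.457], [-1.0, -0.009, -0.021]]
```

>>> move_arm(
  increments=[
    [[-0.02,0,0,0],[-0.05,0,0,0],[-0.1,0,0,0],[-0.12,0,0,0],[-0.12,0,0,0],[-0.12,0,0,0],[-0.1,0,0,0],[-0.03,0,0,0],[0,0,0,0.072],[0,0,0,0.072],[0,0,0,0.072],[0,0,0,0.072],[0,0,0,0.073]],
  ],
)

```text
t: 44.02
tool_pos: [0.5159, 0.1772, 0.2389]
tool_rot: [1.979, 0.484, -1.952]
contact_force: [-0.3, -0.3, -2.9]
opening: 0.0592
```

>>> move_arm(
  increments=[
    [[0,0.06,0.024,0],[0,0.116,0.046,0],[0,0.116,0.046,0],[0,0.116,0.046,0],[0,0.116,0.046,0],[0,0.116,0.046,0],[0,0.116,0.046,0],[0,0.116,0.046,0],[0,0.116,0.046,0],[0,0.116,0.046,0],[0,0.116,0.046,0],[0,0.116,0.046,0],[0,0.116,0.046,0],[0,0.116,0.046,0],[0,0.055,0.024,0],[0,0,0,0]],
  ],
)

```text
t: 45.35
tool_pos: [0.5578, -0.26, 0.2317]
tool_rot: [1.979, 0.487, -1.951]
contact_force: [0.5, 0.3, -3.3]
opening: 0.0587
```

```bash
cat > g16.py <<'E'
from w import *
from h import cloud,save,wristT
import cv2
o,q,P,A=state();print(o["t"],tilt(q),P,o["contact_force"].round(1),o["opening"])
for cam in("scene","top"):
    im=ctrl.get_image(cam);C=cloud(im)
    if cam=="scene":cv2.imwrite("pics/sc5.png",cv2.resize(im["pixels"][190:400,150:380,::-1],None,fx=2.5,fy=2.5))
    for r in ctrl.trace(cam,"tray")[:1]:
        T=C[r["region"]&(im["depth"]>0)];T=T[(T[:,2]<.03)]
        print(cam,'tray',round(r["score"],2),cv2.minAreaRect((T[:,:2]*1000).astype(np.float32)))
    for nm,zl,zh in(("tumbler held",.17,.3),("mate",.098,.116)):
        M=(im["depth"]>0)&(np.hypot(C[:,:,0]-.54,C[:,:,1]+.2)<.12)&(C[:,:,2]>zl)&(C[:,:,2]<zh)
        if nm=="mate":T=C[M];print(cam,nm,len(T),cv2.minAreaRect((T[:,:2]*1000).astype(np.float32)))
f=np.array([.561,-.2555,P[2]]);print('offset units',(A.T@(f-P)/.25).round(4))
E
python3 g16.py
```

```text
45.35 {'P': array([ 0.558, -0.26 ,  0.232]), 'W': array([ 0.555, -0.265,  0.521]), 'beta': np.float64(88.8), 'psi': np.float64(60.6), 'zt': array([-0.891, -0.454, -0.017]), 'q': array([-0.567,  0.024,  1.626,  0.02 ,  1.493,  2.102])} [ 0.55778861 -0.25999429  0.23169595] [ 0.5  0.3 -3.3] 0.05868148077070452
scene tray 0.84 ((534.21826171875, -209.88687133789062), (106.8904800415039, 209.36788940429688), 27.106950759887695)
scene mate 108 ((529.05712890625, -153.74951171875), (23.883331298828125, 60.08966064453125), 31.91464614868164)
top tray 0.74 ((537.3233642578125, -207.8870849609375), (104.14839935302734, 210.9798126220703), 27.558277130126953)
top mate 434 ((515.8064575195312, -162.34329223632812), (59.989234924316406, 61.03693389892578), 31.093461990356445)
offset units [ 0.0004 -0.0102 -0.0196]
```

View pics/sc5.png

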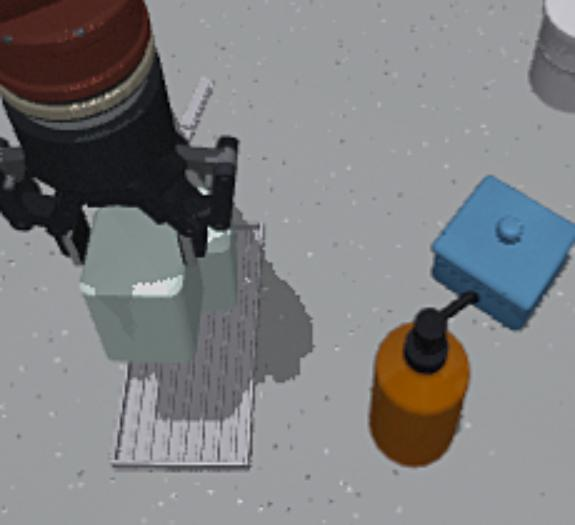

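>>> move_arm(
  increments=[
    [[0.05,-0.007,-0.005,0],[0.1,0,0,0],[0.1,0,0,0],[0.1,0,0,0],[0.08,0,0,0],[0.06,0,0,0],[0.04,0,0,0],[0.02,0,0,0],[0,0,0,0]],
  ],
)

```text
t: 46.3
tool_pos: [0.56, -0.2517, 0.0947]
tool_rot: [1.977, 0.491, -1.948]
contact_force: [-0.4, -0.7, -2.2]
opening: 0.0586
```

```bash
python3 g16.py | grep -v mate
```

```text
46.3 {'P': array([ 0.56 , -0.252,  0.094]), 'W': array([ 0.557, -0.257,  0.384]), 'beta': np.float64(88.8), 'psi': np.float64(60.9), 'zt': array([-0.889, -0.458, -0.018]), 'q': array([-0.554,  0.134,  1.746,  0.022,  1.263,  2.106])} [ 0.56000248 -0.25167522  0.09467335] [-0.4 -0.7 -2.2] 0.058647182727067454
scene tray 0.8 ((532.6909790039062, -203.12884521484375), (103.34064483642578, 222.366943359375), 27.17708396911621)
top tray 0.71 ((533.0087280273438, -195.868408203125), (108.1925277709961, 187.54359436035156), 28.140295028686523)
offset units [-0.0002  0.0154  0.0035]
```

>>> move_arm(
  increments=[
    [[0,0.01,0,0],[0.01,0,0,0],[0.006,0,0,0],[0.005,0,0,0],[0.004,0,0,0],[0.004,0,0,0],[0.003,0,0,0],[0.003,0,0,0],[0.003,0,0,0],[0,0,0,0]],
  ],
)

```text
t: 47.33
tool_pos: [0.5619, -0.2548, 0.0865]
tool_rot: [1.978, 0.489, -1.946]
contact_force: [-0.7, -0.2, -3.1]
opening: 0.0588
```

Not in contact yet: the force still shows only the tumbler's weight. I'll go on a little slower.

>>> move_arm(
  increments=[
    [[0.004,0,0,0],[0.003,0,0,0],[0.003,0,0,0],[0.002,0,0,0],[0,0,0,0]],
  ],
)

```text
t: 47.75
tool_pos: [0.5624, -0.2553, 0.0855]
tool_rot: [1.978, 0.488, -1.945]
contact_force: [-3.2, 1.9, 5.1]
opening: 0.0583
```

>>> move_arm(
  increments=[
    [[-0.002,0,0,0],[0,0,0,0],[0,0,0,0],[0,0,0,0],[0,0,0,0],[0,0,0,0]],
  ],
  gripper=0,
)

```text
t: 48.25
tool_pos: [0.562, -0.2548, 0.0841]
tool_rot: [1.978, 0.489, -1.946]
contact_force: [-0.0, 0.4, -1.2]
opening: 0.0855
```

>>> move_arm(
  increments=[
    [[-0.02,0,0,0],[-0.05,0,0,0],[-0.08,0,0,0],[-0.12,0,0,0],[-0.15,0,0,0],[-0.15,0,0,0],[-0.15,0,0,0],[-0.15,0,0,0],[0,-0.12,0,0],[0,-0.12,0,0],[0,-0.12,0,0],[0,-0.12,0,0],[0,-0.12,0,0],[0,-0.12,0,0],[0,0,0,0]],
  ],
)

```text
t: 49.5
tool_pos: [0.4755, -0.0952, 0.3054]
tool_rot: [1.978, 0.492, -1.941]
contact_force: [1.5, -0.6, 0.6]
opening: 0.0852
```

```bash
cat > g17.py <<'E'
from w import *
from h import cloud,save
import cv2
o,q,P,A=state();print(o["t"],P,o["contact_force"].round(1))
Y=np.array([-.457,.889]);X=np.array([.889,.457]);c0=np.array([.5358,-.2089])
for cam in("scene","top"):
    im=ctrl.get_image(cam);C=cloud(im)
    if cam=="scene":cv2.imwrite("pics/end.png",cv2.resize(im["pixels"][60:400,150:480,::-1],None,fx=1.75,fy=1.75))
    for nm,c in(("placed",(.5596,-.2551)),("mate",(.5150,-.1624))):
        M=(im["depth"]>0)&(np.hypot(C[:,:,0]-c[0],C[:,:,1]-c[1])<.05)&(C[:,:,2]>.098)&(C[:,:,2]<.118)
        T=C[M]
        if len(T)<20:print(cam,nm,'few');continue
        b=cv2.minAreaRect((T[:,:2]*1000).astype(np.float32));d=np.array(b[0])/1000-c0
        n=np.linalg.svd(T-T.mean(0),full_matrices=False)[2][2]
        print(cam,nm,len(T),np.round(b[0],1),np.round(b[1],1),round(b[2],1),'z',np.median(T[:,2]).round(3),'tray xy',(d@X).round(4),(d@Y).round(4),'n',(n*np.sign(n[2])).round(3))
E
python3 g17.py
```

```text
49.5 [ 0.47553852 -0.09517077  0.30539801] [ 1.5 -0.6  0.6]
scene placed 1131 [ 560.9 -257.2] [60.5 60. ] 28.2 z 0.109 tray xy 0.0003 -0.0544 n [ 0.03  -0.026  0.999]
scene mate 854 [ 513.9 -162.3] [59.1 60.8] 31.6 z 0.109 tray xy 0.0018 0.0514 n [ 0.026 -0.038  0.999]
top placed 71 [ 589.1 -268.1] [42.9 21.2] 71.1 z 0.107 tray xy 0.0203 -0.077 n [ 0.107 -0.026  0.994]
top mate few
```

View pics/end.png

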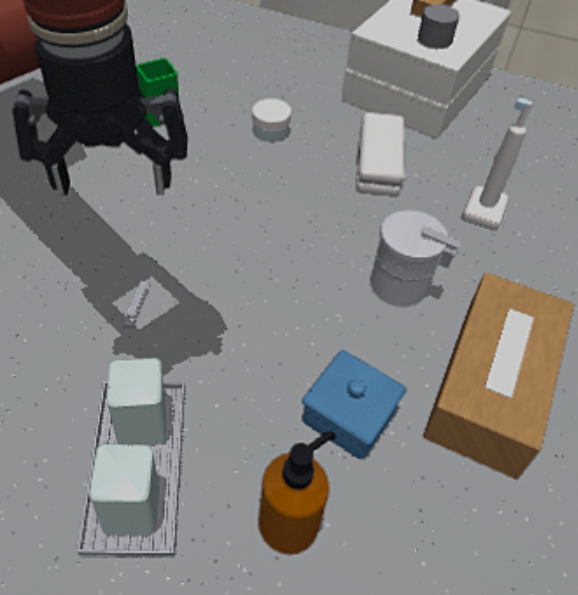

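The picture shows the tumbler mouth down in the empty half of the tray at (127,490), with the mate at (137,400) unmoved and the gripper clear. Its centre is within 3 mm of the target, its top is at 0.109 m like the mate's, and its yaw of 28° matches the tray's 27°.

```bash
python3 -c "
from station import ctrl
print(ctrl.finish_job())"
```

```text
the job is handed in; nothing more can be done
None
```

The tumbler now stands mouth down on the ribs in the empty half of the tray, and I handed the job in at about 49.5 s of the 64 s allowed.

**How it was done:** Rows cannot tilt the tool, so I tilted it to near horizontal by pulling past the arm's reach limit. I gripped the tumbler from the side, lifted it and rolled it half a turn. It came down on the sill about 28° off, so I pivoted it upright on its rim edge under light pressure. I then brought the tool back to vertical, took the tumbler again from above, squared it to the tray and lowered it until the tray took a few newtons.

**Last checks, from the scene camera:**
- **Position:** the centre is within about 3 mm of the target: 54 mm along the tray instead of 52, and 0.3 mm off its centre line.
- **Fit:** its yaw is 28° against the tray's 27°. Its top is at 109 mm, the same as the mate's, with the nominal height 108 mm, so the rim is flat on the ribs.
- **Surroundings:** the mate has not measurably moved. The other things show no change in the final picture, though I did not measure them one by one. The gripper is open and clear.

**What disagreed:** the top camera gave no usable check at the end, probably because the arm hid the place, so these numbers rest on the scene camera alone. On the way, joint 3 sat at 0.055 rad against the stated, rounded limit of 0.06. The controller stopped there by itself, so I took that as its true limit.

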